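# Open, refill, lock and leak-test the shower filter

### The arm

A 6-joint arm with a two-finger parallel gripper is mounted at the origin on the work surface. World frame = base frame: x ahead of the robot, y to its left, z up, the work surface at z = 0. Lengths are in mm, angles in rad, forces in N, time in s.
With the tool pointing down it reaches from about 350 to 875 mm from the base axis. Payload 4.2 kg.
Tool frame: the origin (TCP) lies at the very end of the fingers, on their centre line; the grasp point (between the pads) lies arm.grip_depth behind it (arm.grip_depth is the distance from the TCP to the grasp point, in mm); z points along the fingers, y is the direction in which the jaws open and shut (so a half turn about z gives the same grasp; the last joint's range is limited). The gripper opens to 85 mm and grips with 20 to 120 N. Pads are 22 mm wide; open, the fingers measure 114 mm over their backs; the gripper's body (76 mm by 85 mm) begins 54 mm behind the grasp point. The pads swing forward as they close: fully open they stand 13 mm farther back than shut.
Start: joints at [1.394, 0.385, 0.008, 0, -1.194, -0.259], TCP at [263.801, 566.576, 231.312] pointing down, gripper open.
Joint ranges: [-3.14, 3.14], [-1.21, 2.06], [-1.07, 1.41], [-3.16, 2.05], [-2.99, -0.16], [-3.1, 3.1]. Speed limits (rad/s): [2.79, 2.79, 3.14, 3.14, 3.14, 3.14].

### API

Orientations are given as a unit quaternion [x, y, z, w].
In Python, from bench import arm, optics, workorder gives the robot as it stands. The module is installed in compiled form; this text tells all that it offers.
- The arm moves only by the tool play_rows, never from a script. Its arguments are lists of equal length, an entry for each row: "travel": the shift along the tool's x, y, z in m, a list of three; "rotation": the turn, a rotation vector about the tool's x, y, z in rad, a list of three; "grip": the opening, from 0 (shut) to 1 (fully open). In form: {"travel": [[x, y, z], ...], "rotation": [[rx, ry, rz], ...], "grip": [grip, ...]}. A call has 1 to 12 rows; each row shifts and turns the commanded pose from where the row before left it, along the tool's axes as they then stand; what a row does not reach is not made up. A row lasts 1/12 s, in which the tool goes at most 41.7 mm and 7.16 degrees, less where a joint would pass 70% of its speed; a pose out of reach is approached as far as the arm can. A call is refused whole if a number of a shift passes 0.0417 or a number of a turn 0.125, either way. A call with a gripper value outside its range is refused whole. The fingers move at their own pace and stop on an object; the grip force is fixed at half the most. Time passes only in rows, so rows that do not move let the fingers close. It gives the time, the measured TCP pose, the force and the opening at its end, in the units of the state.
- arm.read_state(): the state, without advancing time (a new reading comes with each control period).
- optics.get_image(name): name is "scene" or "top" or "wrist"; returns a dict with "image" (480x640x3 uint8, blue, green, red), "depth" (480x640 float32, mm along the optical axis (not along the pixel's ray), 0 where there is no reading), "camera_matrix" (3x3 intrinsics, pixels), "R" (3x3) and "t" (3): a world point X has camera coordinates R X + t; the wrist camera has in their place "hand_eye" (4x4, takes a point from camera to tool coordinates, whose origin is the TCP and whose axes are the flange's). Camera axes: x right, y down, z forward; pixel columns grow to the right and rows downward; lengths in mm; the calibration is good to about 2 mm. A picture is of the moment at which its call begins: read the wrist's pose just before it.
- workorder.job_done(): hands the job in, once; it reports no verdict.
The state is a dict: "clock": time; "joints": joint angles; "joint_vel": joint speeds; "joint_efforts": joint torques, N m; "position": TCP position; "ee_rot": TCP orientation; "contact_force": force on the tool from outside, world axes, zero at the start; "wrist_torque": the same for the moment, N m; "gripper_width": finger opening in mm.
Only numpy, scipy, OpenCV 4.12 (cv2) and the standard library are available. Lean on these libraries where they do the work, as an engineer would, in place of code of your own. Each camera call takes 0.05 s, during which the arm holds its last target. There are 200 camera calls.

### The job

Refill the shower filter: press down its bayonet cap, twist it back a quarter turn counter-clockwise, lift it off and set it aside, put every white filter puck on the counter into the clear housing, then fit the cap again with its lugs in the slots, press it down and twist it clockwise until it stops, so that it is locked. Then test for leaks: pull the sprung pump plunger out to the mark, hold it there for two seconds and let it go back home. Leave the other things on the counter where they are.

Things in the scene. Friction and masses are not known exactly. Their poses are not given: they have to be found in the camera images.
- unit: shower-water filter unit, fixed. Clear upright round housing 112 mm across (inside 100, floor at 10 mm) with a black collar 125 mm across at its mouth and a black foot 132 mm across. Origin: housing axis, underside; z up. Slots lie on its +x and -x sides. A hand pump lies on its -y side, barrel along x from x = -2 to 135 mm, 155 mm from the housing axis, top at 66 mm
- mouth (a point): centre of the housing's mouth at rim height, 140 mm. Opening 77 mm wide through an inward flange 8 mm thick. A sprung rubber ring (50 to 60 mm from the axis) stands 6 mm above the rim and pushes the cap up: about 6 N when 3 mm down, 11 N when flush
- slot (a point): one of the flange's pair of slots for the lugs (at unit +x and -x): 23 mm wide, reaching 50 mm out from the axis; outside, a small black block on the collar marks each. This point: 44 mm from the axis, rim height. Under the flange, stops let lugs turn only clockwise (seen from above), to a stop at about a quarter turn, and back to just past the slots
- cap: loose black bayonet cap, about 0.2 kg, at first locked on the housing. Origin: centre of the plug's underside, z up. Plug 72 mm across, 20 high; round lid on it 120 mm across (z 20 to 28). Flush on the rim the origin is 120 mm above the counter; the lugs clear the flange and can turn below 123 mm; locked and let go it sits at about 123 mm
- cap_bar (a point): the cap's upright grip bar: 76 mm long (along the cap's x), 16 wide, 34 high, from z 28 to 62 mm of the cap; this point is in its middle at z 50, the place to grip. Axes as the cap
- cap_lug (a point): one of the cap's two lugs (at cap +x and -x, in line with the grip bar, both alike, so a half turn makes no difference): 16 mm wide, z 0 to 9 mm of the cap, reaching out to 46 mm from the axis; this point is 42 mm out. Locked, the lugs lie along the unit's y
- plunger (a joint): travel of the leak-test pump's sprung plunger, m: 0 = home (in), grows as it is pulled out along the unit's -x, at most 0.095; the spring pulls back with about 2.3 N at home, 9 N more per 100 mm, and takes it home when let go
- handle (a point): on the plunger's handle, an upright black paddle 12 mm thick (along the unit's x), 50 wide (along y), 32 to 112 mm above the counter. This point: middle plane, height 95 mm, where to pinch it from above, fingers closing along the unit's x. Axes as the unit. A thin steel pointer on the paddle's -y edge points to the scale rail
- mark (a point): the mark: an upright black tab on the scale rail at the plunger's -y side, 33 mm beside its axis (top at 60 mm; clamped, do not push it). Its middle plane is the length to pull to: the plunger is at the mark when handle and mark have the same x in the unit's frame. At 40 to 75 mm of travel
- puck1: white filter puck with a grey centre, disc 56 mm across, 18 high, 0.07 kg, origin at the centre of its underside, z its axis; lying flat at first. 3 to 5 of the five are present; an absent one reads None throughout
- puck2: white filter puck with a grey centre, disc 56 mm across, 18 high, 0.07 kg, origin at the centre of its underside, z its axis; lying flat at first. 3 to 5 of the five are present; an absent one reads None throughout
- puck3: white filter puck with a grey centre, disc 56 mm across, 18 high, 0.07 kg, origin at the centre of its underside, z its axis; lying flat at first. 3 to 5 of the five are present; an absent one reads None throughout
- puck4: white filter puck with a grey centre, disc 56 mm across, 18 high, 0.07 kg, origin at the centre of its underside, z its axis; lying flat at first. 3 to 5 of the five are present; an absent one reads None throughout
- puck5: white filter puck with a grey centre, disc 56 mm across, 18 high, 0.07 kg, origin at the centre of its underside, z its axis; lying flat at first. 3 to 5 of the five are present; an absent one reads None throughout
- dispenser1: white square pump bottle 62 x 62 mm, 190 tall, bystander; origin at its underside
- dispenser2: the same, bystander; origin at its underside
- dispenser3: the same, bystander; origin at its underside
- tumbler: green glass tumbler, 72 mm across, 95 tall, bystander; origin at its underside
- soap: bar of soap 85 x 55 x 26 mm, bystander; origin at its underside
- nailbrush: wooden nail brush 95 x 42 x 30 mm, bystander; origin at its underside
- tin: round aluminium tin 84 mm across, 50 tall, bystander (not a filter puck); origin at its underside
Things that resemble listed ones, but are neither listed nor needed, are in the scene too. What is shaped like the puck5 but red is not meant. What is shaped like the puck2 but orange is not meant.

How it is judged:
By the outcome, as a careful person would: the job done as asked, in the order asked, and still so for the second after the job is handed in, with the robot touching nothing.
Of puck1, puck2, puck3, puck4, puck5 only 3 to 5 are there at a start; the rules pass over those that are not, and their reading is None.
At some moment in a run one of puck1, puck2, puck3, puck4, puck5, cap may be knocked a few centimetres aside while the robot is not near it.
Once in a run the grip may slacken for a moment while it holds something.
It also fails if it takes over 210 s, if anything falls off the work surface, if the arm or the gripper's body presses on something with over 40 N, if the wrist force passes 120 N, or if a joint passes its speed limit or range.

## Working session

There is one attempt and no reset: what is moved stays moved. The work goes in short steps, Python scripts to look and compute and a tool call to move; the robot and the scene stay as the last step left them, time stands still between calls to the robot, and variables do not carry over. Pictures are saved under pics/ and viewed, about 12 in all and at most 16, crops included, and the job is handed in when it is done.

Besides the shell and the picture viewer there is one more tool, called after "Emit:" as name(argument=value, ...) on one line, values as JSON. play_rows: Moves the arm, as the interface text tells. Its arguments: {"type":"object","properties":{"travel":{"type":"array","items":{"type":"array","items":{"type":"number"}}},"rotation":{"type":"array","items":{"type":"array","items":{"type":"number"}}},"grip":{"type":"array","items":{"type":"number"}}},"required":["travel","rotation","grip"]}

```bash
mkdir -p pics
cat > h.py <<'E'
import numpy as np, cv2
from scipy.spatial.transform import Rotation as Ro
from bench import arm, optics, workorder
def snap(name):
    s=arm.read_state(); d=optics.get_image(name)
    K=np.array(d["camera_matrix"])
    if name=="wrist":
        T=np.eye(4); T[:3,:3]=Ro.from_quat(s["ee_rot"]).as_matrix(); T[:3,3]=s["position"]
        M=T@np.array(d["hand_eye"]); Rw=M[:3,:3]; c=M[:3,3]
    else:
        R=np.array(d["R"]); Rw=R.T; c=-R.T@np.array(d["t"]).ravel()
    return dict(im=d["image"],dep=d["depth"],K=K,Rw=Rw,c=c)
def ray(S,u,v,z):
    r=S["Rw"]@np.linalg.inv(S["K"])@np.array([u,v,1.]); return S["c"]+r*(z-S["c"][2])/r[2]
def cloud(S):
    v,u=np.mgrid[:480,:640]; d=S["dep"].astype(float)
    p=np.stack([u*d,v*d,d],-1)@np.linalg.inv(S["K"]).T
    return p@S["Rw"].T+S["c"]
def proj(S,X):
    p=S["K"]@(S["Rw"].T@(np.array(X)-S["c"])); return p[:2]/p[2]
E
python3 - <<'E'
from h import *
s=arm.read_state(); print(s, arm.grip_depth)
for n in ("top","scene"):
    S=snap(n); cv2.imwrite(f"pics/{n}0.png",S["im"]); print(n,S["c"],S["K"][0])
E
```

```text
{'clock': 0.0, 'joints': array([ 1.39357927e+00,  3.85598071e-01,  6.60580164e-03, -4.91195473e-04,
       -1.19399080e+00, -2.58617256e-01]), 'joint_vel': array([-0.00074326, -0.00029792,  0.00014933,  0.00041248,  0.00014608,
       -0.00057751]), 'joint_efforts': array([-1.16856478e-03, -3.92291558e+01,  1.88407052e+01,  4.18642312e+00,
       -4.61675270e-03, -5.43088859e-06]), 'position': array([263.58218994, 566.0529409 , 230.18984219]), 'ee_rot': array([ 9.76329666e-01, -2.16284849e-01, -1.83591842e-04,  1.10175179e-03]), 'contact_force': array([-0.05730466,  0.35330431, -0.13669622]), 'wrist_torque': array([-0.0372299 , -0.00352032,  0.01373509]), 'gripper_width': 85.4799796655603} 18.700000000000003
top [ 421.36105845  -18.95772646 1360.63389114] [578.64508018   0.         333.55867263]
scene [1074.2335427    69.56482999 1001.85906123] [473.98056451   0.         317.02414167]
```

View pics/top0.png

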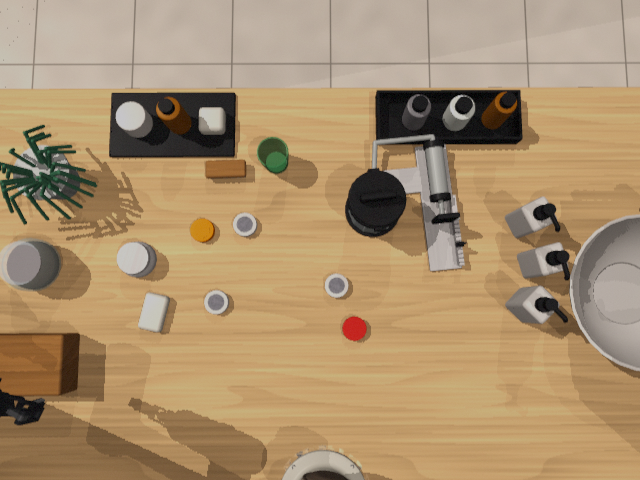

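View pics/scene0.png

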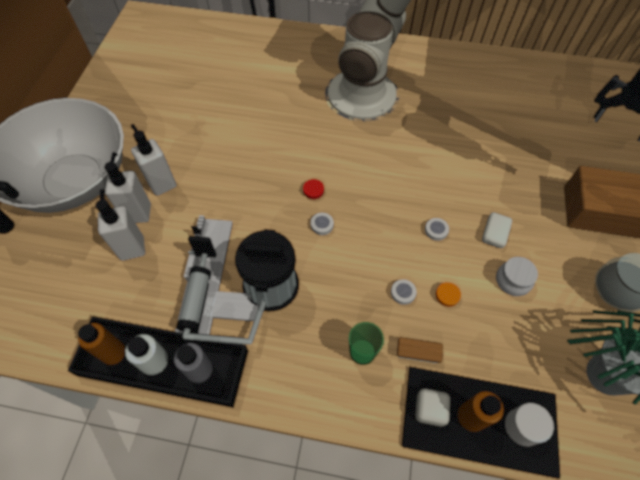

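Both views show three white pucks with grey centres, at top pixels (245,225), (216,302) and (337,286). The cap bar is at about (379,197), the handle at (445,217) and the scale with its tab at about (460,243).

```bash
cat > m1.py <<'E'
from h import *
S=snap("top"); P=cloud(S)
hsv=cv2.cvtColor(S["im"],cv2.COLOR_BGR2HSV)
# pucks: white ring + grey: low saturation blobs with size
m=((hsv[...,1]<60)&(hsv[...,2]>70)).astype(np.uint8)
n,l,st,ce=cv2.connectedComponentsWithStats(m)
for i in range(1,n):
    if 250<st[i,4]<3000: print("blob",ce[i].round(1),st[i,2:],"z18:",ray(S,*ce[i],18).round(1),"dep",np.median(P[l==i],0).round(1))
for z0,z1,nm in((175,195,"bar"),(140,158,"lid"),(100,118,"handle"),(50,62,'mark?')):
    b=(P[...,2]>z0)&(P[...,2]<z1)
    b[:150]=0;b[290:]=0;b[:,:335]=0;b[:,480:]=0
    q=P[b]
    if len(q)>5:
        (c,sz,a)=cv2.minAreaRect(q[:,:2].astype(np.float32)); print(nm,len(q),np.round(c,1),np.round(sz,1),round(a,1),"z",np.median(q[:,2]).round(1))
cv2.imwrite("pics/unit.png",cv2.resize(S["im"][130:290,335:485],None,fx=4.5,fy=3.7*4.5/3.7*0.82,interpolation=cv2.INTER_CUBIC))
E
python3 m1.py
```

```text
blob [456.6 114.8] [ 33  37 622] z18: [ 876.5 -324.7   18. ] dep [ 851.9 -308.5   84.7]
blob [133.4 118.7] [  38   37 1008] z18: [870.1 449.5  18. ] dep [853.9 433.3  69. ]
blob [211.6 120.3] [ 28  28 710] z18: [865.5 262.7  18. ] dep [855.2 256.7  49.2]
blob [396.4 143.6] [ 63  35 462] z18: [ 806.3 -178.6   18. ] dep [ 805.  -167.1   47.8]
blob [ 31.8 163.5] [ 37  34 485] z18: [761.7 685.4  18. ] dep [736.9 638.4 105.4]
blob [526.8 218.7] [ 48  41 978] z18: [ 623.7 -481.8   18. ] dep [ 607.4 -449.   127.1]
blob [244.5 224.1] [ 24  24 455] z18: [614.2 180.8  18. ] dep [614.3 180.6  16.9]
blob [ 26.7 263.6] [  55   51 2271] z18: [524.4 684.   18. ] dep [519.  644.   97.2]
blob [136.2 258.6] [  40   35 1109] z18: [534.7 431.2  18. ] dep [532.4 421.5  48.2]
blob [538.6 261. ] [  46   36 1002] z18: [ 523.8 -504.7   18. ] dep [ 515.6 -467.4  127.2]
blob [336.1 285.2] [ 24  24 448] z18: [470.3 -32.7  18. ] dep [470.7 -32.4  17.6]
blob [528.7 304.3] [  49   38 1119] z18: [ 423.7 -477.1   18. ] dep [ 424.2 -446.8  123.1]
blob [216.  301.7] [ 25  24 475] z18: [434.  244.2  18. ] dep [433.5 244.3  17.6]
blob [153.4 312. ] [ 32  39 897] z18: [411.4 387.6  18. ] dep [411.5 385.5  24.5]
blob [322.3 465.2] [  82   30 1486] z18: [69.9  0.7 18. ] dep [68.6  0.3 12.2]
bar 292 [ 649.3 -119.1] [17.3 75.8] 6.5 z 183.6
lid 2206 [ 648.6 -119.2] [123.7 122.8] 53.1 z 150.1
handle 135 [ 619.7 -180.4] [225.1 108.3] 65.1 z 110.5
mark? 511 [ 684.  -210.7] [270.6 210.6] 80.6 z 57.2
```

View pics/unit.png

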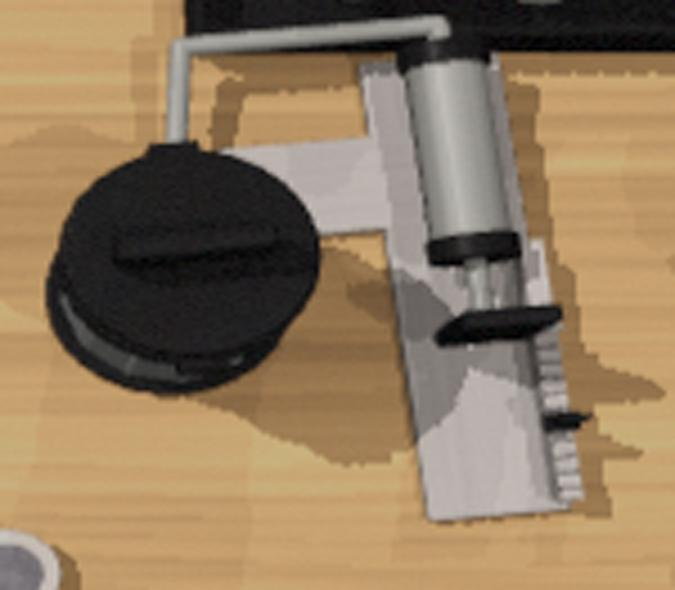

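```bash
cat > plan.py <<'E'
import sys
from h import *
# usage: plan.py x y z yawx_deg : tool-frame deltas if rotation done first, then translation
def plan(x,y,z,yaw=None):
    s=arm.read_state(); R=Ro.from_quat(s["ee_rot"]).as_matrix()
    y0=np.degrees(np.arctan2(R[1,0],R[0,0])); yaw=y0 if yaw is None else yaw
    dy=(yaw-y0+180)%360-180
    t=Ro.from_euler('z',dy,degrees=True).as_matrix()@R
    d=t.T@(np.array([x,y,z])-s["position"]); n=int(np.ceil(np.linalg.norm(d)/39))
    tz=R[:,2]
    print("t",round(s["clock"],2),"pos",s["position"].round(1),"yaw",y0.round(2),"tilt",tz.round(4),"F",s["contact_force"].round(1),"w",round(s["gripper_width"],1),"q6",s["joints"][5].round(2))
    print("rotz total",-np.radians(dy).round(4),"| tool d mm",d.round(1),"rows",n,"per",(d/n/1000).round(5))
if __name__=="__main__":
    a=[float(v) for v in sys.argv[1:]]; plan(*a)
E
python3 plan.py 649.3 -119.1 270 -83.5; python3 -c "
from h import *
print(optics.get_image('wrist')['hand_eye'])"
```

```text
t 0.15 pos [263.6 566.2 230.5] yaw -24.98 tilt [-6.0e-04 -1.5e-03 -1.0e+00] F [0.2 0.  0. ] w 85.3 q6 -0.26
rotz total 1.0214 | tool d mm [ 724.6 -305.5  -39.9] rows 21 per [ 0.0345  -0.01455 -0.0019 ]
[[-1.21862589e-04 -9.61796270e-01 -2.73766180e-01  7.00616300e+01]
 [ 9.99999619e-01  1.19376918e-04 -8.64529056e-04 -9.37816171e-01]
 [ 8.64182183e-04 -2.73766181e-01  9.61795889e-01 -1.42557140e+02]
 [ 0.00000000e+00  0.00000000e+00  0.00000000e+00  1.00000000e+00]]
```

Emit:
play_rows(travel=[[0,0,0],[0,0,0],[0,0,0],[0,0,0],[0,0,0],[0,0,0],[0,0,0],[0,0,0],[0,0,0]], rotation=[[0,0,0.1134],[0,0,0.1134],[0,0,0.1134],[0,0,0.1134],[0,0,0.1134],[0,0,0.1134],[0,0,0.1134],[0,0,0.1134],[0,0,0.1134]], grip=[1,1,1,1,1,1,1,1,1])

```text
clock: 0.95
position: [263.7, 566.4, 231.0]
ee_rot: [0.744, -0.668, 0.0, 0.0]
contact_force: [0.1, -1.2, 0.2]
gripper_width: 85.4
```

```bash
python3 plan.py 649.3 -119.1 270 -83.5
```

```text
t 0.95 pos [263.7 566.4 231. ] yaw -83.77 tilt [-3.e-04 -7.e-04 -1.e+00] F [ 0.1 -1.2  0.2] w 85.4 q6 -1.28
rotz total -0.0047 | tool d mm [ 724.8 -305.5  -38.7] rows 21 per [ 0.03451 -0.01455 -0.00184]
```

Emit:
play_rows(travel=[[0.0345,-0.01455,-0.0018],[0.0345,-0.01455,-0.0018],[0.0345,-0.01455,-0.0018],[0.0345,-0.01455,-0.0018],[0.0345,-0.01455,-0.0018],[0.0345,-0.01455,-0.0018],[0.0345,-0.01455,-0.0018],[0.0345,-0.01455,-0.0018],[0.0345,-0.01455,-0.0018],[0.0345,-0.01455,-0.0018],[0.0345,-0.01455,-0.0018],[0.0345,-0.01455,-0.0018]], rotation=[[0,0,0],[0,0,0],[0,0,0],[0,0,0],[0,0,0],[0,0,0],[0,0,0],[0,0,0],[0,0,0],[0,0,0],[0,0,0],[0,0,0]], grip=[1,1,1,1,1,1,1,1,1,1,1,1])

```text
clock: 1.95
position: [484.9, 173.4, 253.1]
ee_rot: [0.746, -0.665, -0.0, -0.0]
contact_force: [0.6, 0.9, 0.6]
gripper_width: 85.3
```

Emit:
play_rows(travel=[[0.0345,-0.01455,-0.0018],[0.0345,-0.01455,-0.0018],[0.0345,-0.01455,-0.0018],[0.0345,-0.01455,-0.0018],[0.0345,-0.01455,-0.0018],[0.0345,-0.01455,-0.0018],[0.0345,-0.01455,-0.0018],[0.0345,-0.01455,-0.0018],[0.0345,-0.01455,-0.0018],[0,0,0],[0,0,0]], rotation=[[0,0,0],[0,0,0],[0,0,0],[0,0,0],[0,0,0],[0,0,0],[0,0,0],[0,0,0],[0,0,-0.005],[0,0,0],[0,0,0]], grip=[1,1,1,1,1,1,1,1,1,1,1])

```text
clock: 2.87
position: [650.2, -120.2, 267.6]
ee_rot: [0.747, -0.665, -0.001, 0.001]
contact_force: [0.9, 0.6, -0.1]
gripper_width: 85.3
```

```bash
cat > bar.py <<'E'
from h import *
import sys
z0,z1=float(sys.argv[1]),float(sys.argv[2])
S=snap("wrist"); P=cloud(S); cv2.imwrite("pics/"+sys.argv[3],S["im"])
b=((P[...,2]>z0)&(P[...,2]<z1)&(S["dep"]>0)).astype(np.uint8)
n,l,st,ce=cv2.connectedComponentsWithStats(b)
for i in range(1,n):
    if st[i,4]>150:
        q=P[l==i]; c,sz,a=cv2.minAreaRect(q[:,:2].astype(np.float32)); print(st[i],np.round(c,1),np.round(sz,1),round(a,1),"z",np.percentile(q[:,2],[10,50,90]).round(1))
E
python3 plan.py 649.3 -119.1 154.5 -83.5;python3 bar.py 170 200 w1.png
```

```text
t 2.87 pos [ 650.2 -120.2  267.6] yaw -83.35 tilt [-2.e-03  2.e-04 -1.e+00] F [ 0.9  0.6 -0.1] w 85.3 q6 0.05
rotz total 0.0025 | tool d mm [ -1.2   0.6 113.1] rows 3 per [-0.00039  0.00019  0.03771]
[ 306  187   25  115 2731] [ 651.9 -118.9] [15.7 75.3] 7.0 z [182.7 184.6 185.7]
```

View pics/w1.png

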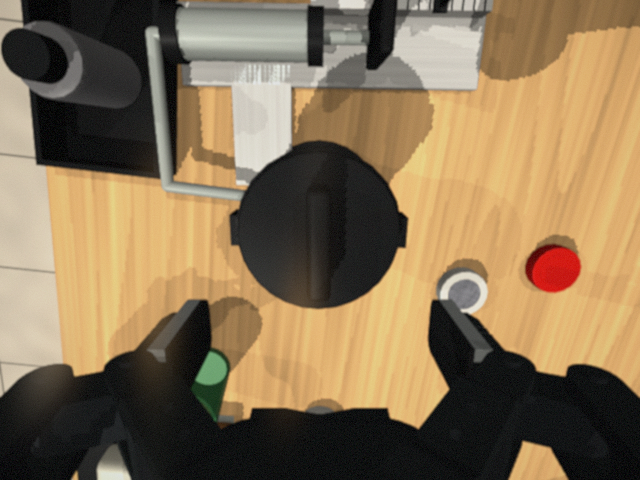

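The wrist picture shows the bar upright in the image at column 318, between the fingers (about 195 and 445). The slot blocks are at (235,228) and (403,230), so the approach is centred and I'm going down to grip.

Emit:
play_rows(travel=[[-0.001,0,0.03],[0,0,0.03],[0,0,0.03],[0,0,0.0155],[0,0,0.008],[0,0,0],[0,0,0],[0,0,0],[0,0,0],[0,0,0],[0,0,0],[0,0,0]], rotation=[[0,0,0],[0,0,0],[0,0,0],[0,0,0],[0,0,0],[0,0,0],[0,0,0],[0,0,0],[0,0,0],[0,0,0],[0,0,0],[0,0,0]], grip=[1,1,1,1,1,1,0,0,0,0,0,0])

```text
clock: 3.92
position: [650.3, -117.4, 156.4]
ee_rot: [0.748, -0.664, 0.001, -0.0]
contact_force: [-0.3, 0.9, 2.6]
gripper_width: 14.9
```

Emit:
play_rows(travel=[[0,0,0],[0,0,0],[0,0,0],[0,0,0],[0,0,0],[0,0,0]], rotation=[[0,0,0],[0,0,0],[0,0,0],[0,0,0],[0,0,0],[0,0,0]], grip=[0,0,0,0,0,0])

```text
clock: 4.42
position: [650.3, -117.4, 156.0]
ee_rot: [0.748, -0.664, 0.0, -0.0]
contact_force: [0.0, 0.4, 4.3]
gripper_width: 15.1
```

```bash
python3 plan.py 650.7 -119.1 151.5 -83.2
```

```text
t 4.42 pos [ 650.3 -117.4  156. ] yaw -83.16 tilt [ 1.e-03 -1.e-04 -1.e+00] F [0.  0.4 4.3] w 15.1 q6 0.05
rotz total 0.0008 | tool d mm [ 1.7 -0.2  4.5] rows 1 per [ 0.00175 -0.00021  0.00451]
```

Emit:
play_rows(travel=[[0.0008,0,0.0015],[0.0005,0,0.0015],[0,0,0],[0,0,0]], rotation=[[0,0,0],[0,0,0],[0,0,0],[0,0,0]], grip=[0,0,0,0])

```text
clock: 4.75
position: [650.4, -117.8, 153.6]
ee_rot: [0.748, -0.663, 0.0, -0.001]
contact_force: [-1.2, 3.0, 6.3]
gripper_width: 15.0
```

Emit:
play_rows(travel=[[0,0,0],[0,0,0],[0,0,0],[0,0,0],[0,0,0],[0,0,0],[0,0,0],[0,0,0],[0,0,0],[0,0,0]], rotation=[[0,0,-0.1],[0,0,-0.1],[0,0,-0.1],[0,0,-0.1],[0,0,-0.1],[0,0,-0.1],[0,0,-0.1],[0,0,-0.1],[0,0,0],[0,0,0]], grip=[0,0,0,0,0,0,0,0,0,0])

```text
clock: 5.58
position: [650.9, -119.2, 153.9]
ee_rot: [0.948, -0.319, 0.001, 0.0]
contact_force: [-0.7, 1.1, 6.1]
gripper_width: 14.9
```

```bash
python3 plan.py 650.7 -119.1 151.5 6.8; python3 -c "
from h import *
print(arm.read_state()['wrist_torque'].round(2))"; python3 bar.py 140 158 w2.png
```

```text
t 5.58 pos [ 650.9 -119.2  153.9] yaw -37.23 tilt [ 0.0023 -0.0012 -1.    ] F [-0.7  1.1  6.1] w 14.9 q6 0.86
rotz total -0.7685 | tool d mm [-0.2 -0.1  2.4] rows 1 per [-2.10e-04 -7.00e-05  2.42e-03]
[0.03 0.14 0.23]
[  184   154   274   194 33466] [ 667.1 -130.2] [125.   85.9] 53.1 z [147.5 148.4 149.2]
[290 376   9  31 197] [621.  -79.8] [ 3.9 17.3] 51.5 z [147.7 148.3 149.1]
[341 379   9  28 196] [605.9 -98.8] [ 3.9 16.1] 53.6 z [147.7 148.4 149.1]
```

Emit:
play_rows(travel=[[0,0,0],[0,0,0],[0,0,0],[0,0,0],[0,0,0],[0,0,0],[0,0,0],[0,0,0],[0,0,0],[0,0,0]], rotation=[[0,0,-0.1],[0,0,-0.1],[0,0,-0.1],[0,0,-0.1],[0,0,-0.1],[0,0,-0.1],[0,0,-0.1],[0,0,-0.07],[0,0,0],[0,0,0]], grip=[0,0,0,0,0,0,0,0,0,0])

```text
clock: 6.47
position: [650.9, -119.2, 153.9]
ee_rot: [0.998, 0.06, 0.001, 0.001]
contact_force: [-0.1, -0.9, 6.2]
gripper_width: 15.1
```

```bash
python3 plan.py 650.7 -119.1 151.5 6.8; python3 -c "
from h import *
print(arm.read_state()['wrist_torque'].round(2))"
```

```text
t 6.47 pos [ 650.9 -119.2  153.9] yaw 6.88 tilt [ 0.0023 -0.0012 -1.    ] F [-0.1 -0.9  6.2] w 15.1 q6 1.63
rotz total 0.0014 | tool d mm [-0.2 -0.1  2.4] rows 1 per [-2.20e-04 -8.00e-05  2.44e-03]
[0.1  0.17 0.21]
```

Emit:
play_rows(travel=[[0,0,-0.004],[0,0,-0.005],[0,0,-0.006],[0,0,-0.008],[0,0,-0.008],[0,0,0]], rotation=[[0,0,0],[0,0,0],[0,0,0],[0,0,0],[0,0,0],[0,0,0]], grip=[0,0,0,0,0,0])

```text
clock: 6.97
position: [650.9, -118.7, 185.4]
ee_rot: [0.998, 0.059, 0.001, 0.0]
contact_force: [-0.3, -0.8, -1.5]
gripper_width: 15.0
```

```bash
python3 plan.py 440 95 230;  python3 bar.py 140 190 w2.png
```

```text
t 6.97 pos [ 650.9 -118.7  185.4] yaw 6.81 tilt [ 2.6e-03 -4.0e-04 -1.0e+00] F [-0.3 -0.8 -1.5] w 15.0 q6 1.63
rotz total -0.0 | tool d mm [-183.9 -237.2  -45.2] rows 8 per [-0.02299 -0.02965 -0.00566]
[  185   141   270   207 33272] [ 673.3 -115.5] [ 90.9 119.4] 6.9 z [179.  179.9 180.6]
[290 376   9  31 195] [ 603.1 -111.7] [17.9  3.9] 5.0 z [178.9 179.6 180.4]
[341 376   9  31 195] [ 606.2 -135.7] [18.2  4. ] 8.3 z [178.9 179.7 180.3]
```

Emit:
play_rows(travel=[[0,0,-0.025],[0,0,-0.02],[-0.02,-0.026,0],[-0.0235,-0.03,0],[-0.0235,-0.03,0],[-0.0235,-0.03,0],[-0.0235,-0.03,0],[-0.0235,-0.03,0],[-0.0235,-0.03,0],[-0.0235,-0.031,0],[0,0,0],[0,0,0]], rotation=[[0,0,0],[0,0,0],[0,0,0],[0,0,0],[0,0,0],[0,0,0],[0,0,0],[0,0,0],[0,0,0],[0,0,0],[0,0,0],[0,0,0]], grip=[0,0,0,0,0,0,0,0,0,0,0,0])

```text
clock: 8.02
position: [437.5, 96.1, 229.0]
ee_rot: [0.998, 0.061, 0.0, -0.0]
contact_force: [1.0, -0.3, -1.0]
gripper_width: 14.9
```

```bash
python3 plan.py 440 95 35;  python3 bar.py 170 245 w2.png
```

```text
t 8.02 pos [437.5  96.1 229. ] yaw 7.03 tilt [ 5.e-04  6.e-04 -1.e+00] F [ 1.  -0.3 -1. ] w 14.9 q6 1.11
rotz total -0.0 | tool d mm [  2.2   1.5 194. ] rows 5 per [0.00044 0.00031 0.03879]
[  185   155   270   193 33689] [457.3  99.2] [ 86.1 118.7] 7.3 z [222.7 223.5 224.3]
[290 376   9  31 197] [389.7 103. ] [17.2  3.9] 5.5 z [222.8 223.4 224. ]
[341 376   9  31 197] [392.9  79. ] [17.6  3.9] 8.3 z [222.6 223.3 223.9]
```

Emit:
play_rows(travel=[[0.001,0.001,0.04],[0.001,0,0.04],[0,0,0.04],[0,0,0.04],[0,0,0.024],[0,0,0.006],[0,0,0.003],[0,0,0],[0,0,0]], rotation=[[0,0,0],[0,0,0],[0,0,0],[0,0,0],[0,0,0],[0,0,0],[0,0,0],[0,0,0],[0,0,0]], grip=[0,0,0,0,0,0,0,0,0])

```text
clock: 8.82
position: [442.7, 94.6, 37.0]
ee_rot: [0.998, 0.059, 0.002, -0.001]
contact_force: [-1.0, 0.6, -2.2]
gripper_width: 14.8
```

```bash
python3 plan.py 440 95 33.5;  python3 bar.py 18 45 w2.png
```

```text
t 8.82 pos [442.7  94.6  37. ] yaw 6.77 tilt [ 0.0032  0.0016 -1.    ] F [-1.   0.6 -2.2] w 14.8 q6 1.12
rotz total -0.0 | tool d mm [-2.6 -0.7  3.5] rows 1 per [-0.00262 -0.00072  0.00351]
[  185   156   270   192 32970] [462.4  97.7] [ 85.7 118.9] 7.3 z [30.8 31.6 32.4]
[ 539  205  101  107 4606] [470.4 -28. ] [53.1 45.5] 20.0 z [18.1 18.5 19.1]
[   0  217   59  104 2645] [434.6 231.8] [27.  51.9] 83.6 z [18.1 18.5 19.1]
[290 376   9  31 197] [395.1 101.7] [17.1  3.9] 5.3 z [30.7 31.3 32. ]
[341 376   9  31 198] [397.7  77.6] [17.5  3.9] 7.9 z [30.5 31.2 32. ]
[586 400  54  44 692] [388.9 -72. ] [37.  18.3] 65.9 z [18.1 18.4 18.8]
```

Emit:
play_rows(travel=[[0,0,0.003],[0,0,0.001],[0,0,0],[0,0,0],[0,0,0],[0,0,0],[0,0,-0.01],[0,0,-0.03],[0,0,-0.04],[0,0,-0.035],[0,0,0]], rotation=[[0,0,0],[0,0,0],[0,0,0],[0,0,0],[0,0,0],[0,0,0],[0,0,0],[0,0,0],[0,0,0],[0,0,0],[0,0,0]], grip=[0,0,0,1,1,1,1,1,1,1,1])

```text
clock: 9.78
position: [445.3, 96.2, 153.5]
ee_rot: [0.998, 0.06, 0.007, -0.003]
contact_force: [0.5, 0.5, 0.5]
gripper_width: 85.1
```

```bash
python3 plan.py 470.5 -32 110;  python3 bar.py 22 70 w3.png
```

```text
t 9.78 pos [445.3  96.2 153.5] yaw 6.91 tilt [ 0.0138  0.0062 -0.9999] F [0.5 0.5 0.5] w 85.1 q6 1.12
rotz total -0.0 | tool d mm [  9.  130.5  43.1] rows 4 per [0.00225 0.03261 0.01077]
[ 603    0   37   53 1335] [609.1 -84. ] [44.   5.9] 50.4 z [24.  31.4 41.6]
[  243   154   158   154 18772] [445.4  95.7] [119.  118.6] 38.0 z [27.1 28.1 60.8]
```

```bash
cat >> plan.py <<'E'
s=arm.read_state(); R=Ro.from_quat(s["ee_rot"]).as_matrix()
print("level rot (tool)",(R.T@np.cross(R[:,2],[0,0,-1])).round(4))
E
cat > puck.py <<'E'
from h import *
import sys
S=snap("wrist"); P=cloud(S); hsv=cv2.cvtColor(S["im"],cv2.COLOR_BGR2HSV)
m=((hsv[...,1]<70)&(hsv[...,2]>70)&(abs(P[...,2]-18)<5)&(S["dep"]>0)).astype(np.uint8)
m=cv2.morphologyEx(m,cv2.MORPH_CLOSE,np.ones((5,5)))
n,l,st,ce=cv2.connectedComponentsWithStats(m)
for i in range(1,n):
    if st[i,4]>1200:
        q=P[l==i]; c,r=cv2.minEnclosingCircle(q[:,:2].astype(np.float32)); print(st[i],ce[i].round(),"circ",np.round(c,1),round(r,1),"mean",q.mean(0).round(1))
if len(sys.argv)>1: cv2.imwrite("pics/"+sys.argv[1],S["im"])
E
```

```text
(no output)
```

Emit:
play_rows(travel=[[0.002,0.0325,0.01],[0.002,0.0325,0.01],[0.002,0.0325,0.011],[0.002,0.0325,0.011],[0,0,0],[0,0,0],[0,0,0]], rotation=[[-0.0045,-0.0145,0],[0,0,0],[0,0,0],[0,0,0],[0,0,0],[0,0,0],[0,0,0]], grip=[1,1,1,1,1,1,1])

```text
clock: 10.42
position: [463.4, -34.3, 104.3]
ee_rot: [0.998, 0.059, -0.008, 0.003]
contact_force: [0.1, 0.6, 0.1]
gripper_width: 85.2
```

```bash
python3 plan.py 470.5 -32 4;  python3 puck.py w4.png
```

```text
t 10.42 pos [463.4 -34.3 104.3] yaw 6.76 tilt [-0.0153 -0.0065 -0.9999] F [0.1 0.6 0.1] w 85.2 q6 1.41
rotz total -0.0 | tool d mm [  8.9  -1.9 100.1] rows 3 per [ 0.00297 -0.00065  0.03338]
level rot (tool) [0.0047 0.0159 0.    ]
[ 275  190   86   83 5556] [318. 231.] circ [490.1 -29.3] 45.7 mean [473.3 -31.9  18.7]
```

View pics/w4.png

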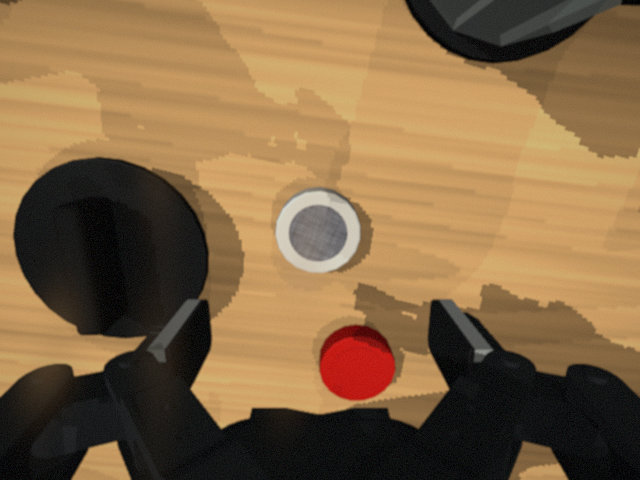

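The wrist view has the puck at (318,231), centred between the fingers. The cap is at left, the red decoy at (357,362) is clear of the jaws, and the tilt correction only chased a transient, so I'm undoing it.

Emit:
play_rows(travel=[[0.004,-0.0006,0],[0.004,-0.0007,0.03],[0,0,0.035],[0,0,0.025],[0,0,0.011],[0,0,0],[0,0,0],[0,0,0],[0,0,0],[0,0,0],[0,0,0],[0,0,0]], rotation=[[0.0047,0.0155,0],[0,0,0],[0,0,0],[0,0,0],[0,0,0],[0,0,0],[0,0,0],[0,0,0],[0,0,0],[0,0,0],[0,0,0],[0,0,0]], grip=[1,1,1,1,1,1,0,0,0,0,0,0])

```text
clock: 11.47
position: [473.1, -31.3, 5.9]
ee_rot: [0.998, 0.06, 0.003, -0.001]
contact_force: [-1.9, 2.2, 6.2]
gripper_width: 53.6
```

```bash
python3 plan.py 471 -32 2
```

```text
t 11.47 pos [473.1 -31.3   5.9] yaw 6.84 tilt [ 0.0051  0.0014 -1.    ] F [-1.9  2.2  6.2] w 53.6 q6 1.41
rotz total -0.0 | tool d mm [-2.2  0.5  3.9] rows 1 per [-0.00217  0.00048  0.0039 ]
level rot (tool) [-0.0008 -0.0053 -0.    ]
```

Emit:
play_rows(travel=[[0,0,-0.02],[0,0,-0.04],[0,0,-0.04],[0,0,-0.04],[0,0,-0.04],[0,0,-0.014],[0,0,0]], rotation=[[0,0,0],[0,0,0],[0,0,0],[0,0,0],[0,0,0],[0,0,0],[0,0,0]], grip=[0,0,0,0,0,0,0])

```text
clock: 12.05
position: [474.2, -31.4, 203.9]
ee_rot: [0.998, 0.06, 0.007, -0.001]
contact_force: [1.0, -0.0, -0.9]
gripper_width: 53.2
```

Emit:
play_rows(travel=[[0.022,0.0145,0],[0.0275,0.018,0],[0.0275,0.018,0],[0.0275,0.018,0],[0.0275,0.018,0],[0.0275,0.018,0],[0.006,0.004,0],[0,0,0],[0,0,0]], rotation=[[0,0,0],[0,0,0],[0,0,0],[0,0,0],[0,0,0],[0,0,0],[0,0,0],[0,0,0],[0,0,0]], grip=[0,0,0,0,0,0,0,0,0])

```text
clock: 12.8
position: [647.6, -120.0, 196.7]
ee_rot: [0.998, 0.059, -0.001, -0.001]
contact_force: [-0.1, -0.4, -0.2]
gripper_width: 53.3
```

```bash
python3 plan.py 650.9 -119.2 149.5 6.8; python3 bar.py 125 210 w5.png
```

```text
t 12.8 pos [ 647.6 -120.   196.7] yaw 6.75 tilt [-1.8e-03  9.0e-04 -1.0e+00] F [-0.1 -0.4 -0.2] w 53.3 q6 1.63
rotz total -0.0008 | tool d mm [ 3.5 -0.4 47.2] rows 2 per [ 0.00173 -0.00018  0.02358]
level rot (tool) [-0.0012  0.0017  0.    ]
[  209   134   221   249 30465] [ 668.5 -116.8] [100.3 125.3] 6.7 z [139.7 147.1 209.1]
```

View pics/w5.png

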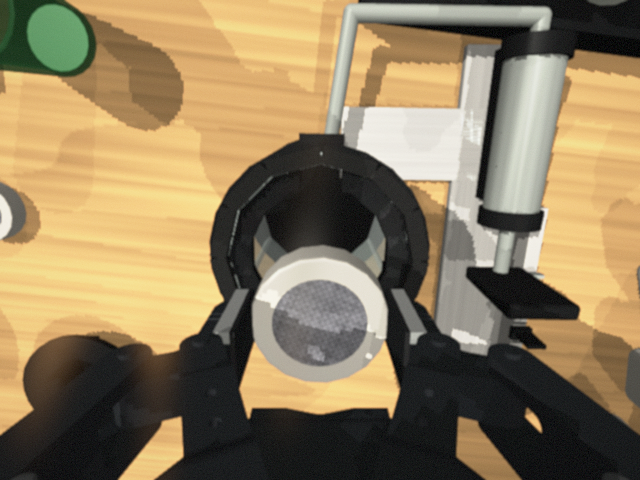

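The puck is held between the fingers, with its centre at (320,313), and the open mouth lies behind it. I'll check its offset along tool x.

Run:
```python
from h import *
S=snap("wrist");P=cloud(S)
print(P[300:330,310:330].reshape(-1,3).mean(0).round(1), ray(S,320,313,209).round(1))
```

```text
[ 651.  -118.7  210.8] [ 650.7 -118.9  209. ]
```

Emit:
play_rows(travel=[[0.0035,0,0.025],[0,0,0.015],[0,0,0.0065],[0,0,0],[0,0,0]], rotation=[[0,0,0],[0,0,0],[0,0,0],[0,0,0],[0,0,0]], grip=[0,0,0,0,0])

```text
clock: 13.32
position: [652.1, -119.4, 152.5]
ee_rot: [0.998, 0.06, 0.001, 0.0]
contact_force: [-0.2, -0.3, -0.5]
gripper_width: 53.3
```

```bash
python3 plan.py 650.9 -119.2 149.5 6.8
```

```text
t 13.32 pos [ 652.1 -119.4  152.5] yaw 6.85 tilt [ 1.7e-03 -1.0e-04 -1.0e+00] F [-0.2 -0.3 -0.5] w 53.3 q6 1.63
rotz total 0.0009 | tool d mm [-1.1 -0.3  3. ] rows 1 per [-0.00113 -0.00032  0.00297]
level rot (tool) [ 0.0003 -0.0016 -0.    ]
```

Emit:
play_rows(travel=[[-0.003,0,0.0025],[0,0,0],[0,0,0],[0,0,0],[0,0,0],[0,0,-0.01],[0,0,-0.03],[0,0,-0.03],[0,0,0]], rotation=[[0,0,0],[0,0,0],[0,0,0],[0,0,0],[0,0,0],[0,0,0],[0,0,0],[0,0,0],[0,0,0]], grip=[0,0,0.78,0.78,0.78,0.78,0.78,1,1])

```text
clock: 14.07
position: [652.9, -121.0, 227.7]
ee_rot: [0.998, 0.06, 0.007, 0.002]
contact_force: [0.7, -0.3, 1.6]
gripper_width: 85.2
```

```bash
python3 plan.py 614.3 180.7 150 6.8; python3 bar.py 125 210 w6.png; python3 m1.py | grep -E "blob .(2[0-9]{2}|33[0-9]).*z18: . ?(6|4)"
```

```text
t 14.07 pos [ 652.9 -121.   227.7] yaw 6.86 tilt [ 0.0149 -0.0023 -0.9999] F [ 0.7 -0.3  1.6] w 85.2 q6 1.63
rotz total 0.0011 | tool d mm [  -3.7 -304.4   76.4] rows 9 per [-0.00041 -0.03382  0.00849]
level rot (tool) [ 0.0041 -0.0146 -0.    ]
[  221   145   192   198 17323] [ 651.4 -118.6] [124.8 125.4] 50.3 z [139.2 140.9 146.4]
blob [244.6 224.2] [ 24  24 451] z18: [614.1 180.7  18. ] dep [614.3 180.1  17.4]
blob [216.  301.8] [ 25  24 473] z18: [433.9 244.3  18. ] dep [433.5 244.6  17.1]
```

View pics/w6.png

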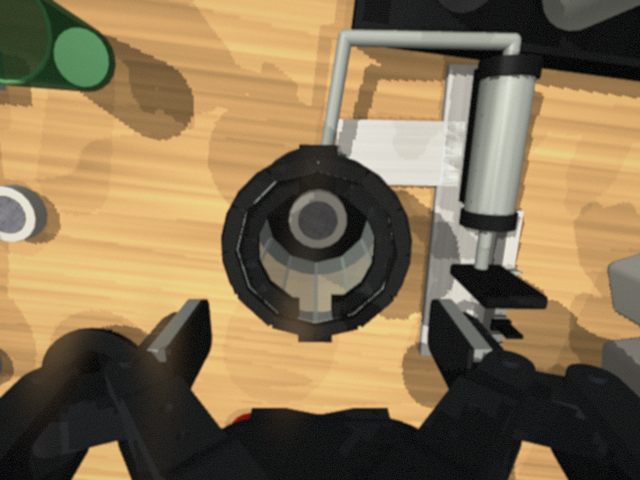

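The first puck lies flat inside, seen at (318,218) through the mouth. Now the second.

Emit:
play_rows(travel=[[-0.0003,-0.0338,0.0085],[-0.0003,-0.0338,0.0085],[-0.0003,-0.0338,0.0085],[-0.0003,-0.0338,0.0085],[-0.0003,-0.0338,0.0085],[-0.0003,-0.0338,0.0085],[-0.0003,-0.0338,0.0085],[-0.0003,-0.0338,0.0085],[-0.0003,-0.0338,0.0085],[0,0,0],[0,0,0],[0,0,0]], rotation=[[0,0,0],[0,0,0],[0,0,0],[0,0,0],[0,0,0],[0,0,0],[0,0,0],[0,0,0],[0,0,0],[0,0,0],[0,0,0],[0,0,0]], grip=[1,1,1,1,1,1,1,1,1,1,1,1])

```text
clock: 15.17
position: [610.2, 181.4, 142.1]
ee_rot: [0.998, 0.059, -0.0, 0.0]
contact_force: [-0.6, -0.3, 0.6]
gripper_width: 85.5
```

```bash
python3 plan.py 614.8 180.7 4.5 6.8; python3 puck.py w7.png
```

```text
t 15.17 pos [610.2 181.4 142.1] yaw 6.82 tilt [-3.e-04 -5.e-04 -1.e+00] F [-0.6 -0.3  0.6] w 85.5 q6 1.15
rotz total 0.0003 | tool d mm [  4.5   1.2 137.6] rows 4 per [0.00112 0.0003  0.03439]
level rot (tool) [0.0005 0.0003 0.    ]
[ 283  188   74   73 4161] [320. 224.] circ [634.6 184.4] 46.0 mean [617.1 182.6  18.8]
[ 198  386   55   42 1462] [226. 405.] circ [551.9 218.9] 131.4 mean [448.6 243.8  18.7]
```

Emit:
play_rows(travel=[[0.005,0.0005,0.038],[0,0,0.038],[0,0,0.035],[0,0,0.02],[0,0,0.005],[0,0,0],[0,0,0],[0,0,0],[0,0,0],[0,0,0],[0,0,0],[0,0,0]], rotation=[[0,0,0],[0,0,0],[0,0,0],[0,0,0],[0,0,0],[0,0,0],[0,0,0],[0,0,0],[0,0,0],[0,0,0],[0,0,0],[0,0,0]], grip=[1,1,1,1,1,1,0,0,0,0,0,0])

```text
clock: 16.22
position: [617.5, 182.4, 9.8]
ee_rot: [0.998, 0.06, 0.003, -0.001]
contact_force: [-0.9, -1.0, 5.4]
gripper_width: 52.6
```

Emit:
play_rows(travel=[[0,0,-0.02],[0,0,-0.04],[0,0,-0.04],[0,0,-0.04],[0,0,-0.04],[0,0,-0.014],[0,0,0],[0,0,0]], rotation=[[0,0,0],[0,0,0],[0,0,0],[0,0,0],[0,0,0],[0,0,0],[0,0,0],[0,0,0]], grip=[0,0,0,0,0,0,0,0])

```text
clock: 16.88
position: [615.6, 182.1, 202.7]
ee_rot: [0.998, 0.059, 0.002, -0.001]
contact_force: [-1.0, -0.3, -0.2]
gripper_width: 52.8
```

```bash
python3 plan.py 649.5 -119 198 6.8
python3 - <<'E'
from h import *
S=snap("wrist");P=cloud(S); cv2.imwrite("pics/w7b.png",S["im"])
print(P[300:330,310:330].reshape(-1,3).mean(0).round(1))
E
```

```text
t 16.88 pos [615.6 182.1 202.7] yaw 6.78 tilt [ 0.0041  0.0029 -1.    ] F [-1.  -0.3 -0.2] w 52.8 q6 1.15
rotz total -0.0003 | tool d mm [ -2. 303.   4.] rows 8 per [-0.00025  0.03787  0.0005 ]
level rot (tool) [-0.0024 -0.0044  0.    ]
[616.7 182.7 211.5]
```

Emit:
play_rows(travel=[[0,0.025,0],[0,0.038,0],[0,0.038,0],[0,0.038,0],[0,0.038,0],[0,0.038,0],[0,0.038,0],[0,0.038,0],[-0.002,0.012,0],[0,0,0],[0,0,0],[0,0,0]], rotation=[[0,0,0],[0,0,0],[0,0,0],[0,0,0],[0,0,0],[0,0,0],[0,0,0],[0,0,0],[0,0,0],[0,0,0],[0,0,0],[0,0,0]], grip=[0,0,0,0,0,0,0,0,0,0,0,0])

```text
clock: 17.93
position: [648.9, -118.5, 199.4]
ee_rot: [0.998, 0.06, -0.001, -0.0]
contact_force: [-0.2, -0.0, -0.1]
gripper_width: 52.4
```

```bash
python3 plan.py 649.7 -119 151 6.8
python3 - <<'E'
from h import *
S=snap("wrist");P=cloud(S)
print(P[300:330,310:330].reshape(-1,3).mean(0).round(1))
E
```

```text
t 17.93 pos [ 648.9 -118.5  199.4] yaw 6.83 tilt [-1.2e-03  6.0e-04 -1.0e+00] F [-0.2 -0.  -0.1] w 52.4 q6 1.63
rotz total 0.0005 | tool d mm [ 0.8  0.6 48.4] rows 2 per [0.00039 0.00032 0.02419]
level rot (tool) [-0.0008  0.0011 -0.    ]
[ 650.2 -117.8  208.3]
```

Emit:
play_rows(travel=[[0.001,0.0005,0.025],[0,0,0.015],[0,0,0.009],[0,0,0],[0,0,0],[0,0,0],[0,0,0],[0,0,0],[0,0,0],[0,0,-0.01],[0,0,-0.03],[0,0,-0.03]], rotation=[[0,0,0],[0,0,0],[0,0,0],[0,0,0],[0,0,0],[0,0,0],[0,0,0],[0,0,0],[0,0,0],[0,0,0],[0,0,0],[0,0,0]], grip=[0,0,0,0,0,0.78,0.78,0.78,0.78,0.78,0.78,1])

```text
clock: 18.98
position: [649.7, -119.9, 221.8]
ee_rot: [0.998, 0.059, -0.001, -0.0]
contact_force: [1.8, 0.8, 1.1]
gripper_width: 77.2
```

```bash
python3 plan.py 433.8 244.3 140 6.8; python3 bar.py 15 70 w8.png; python3 m1.py | grep -E "blob .(2[0-9]{2}|33[0-9]).*z18: . ?(6|4)"
```

```text
t 18.98 pos [ 649.7 -119.9  221.8] yaw 6.79 tilt [-0.0022 -0.     -1.    ] F [1.8 0.8 1.1] w 77.2 q6 1.63
rotz total -0.0001 | tool d mm [-171.1 -387.2   82.3] rows 12 per [-0.01425 -0.03227  0.00686]
level rot (tool) [-0.0002  0.0022  0.    ]
[   0    0   41   70 2417] [766.2 130.6] [54.3 20. ] 1.7 z [24.5 41.  54.6]
[  29    0   77   83 2782] [761.8  90.2] [26.5 63.2] 75.7 z [22.5 46.6 65.5]
[  324     0   316   285 21248] [ 717.2 -244.2] [261.8 210.2] 86.9 z [32.  51.  65.7]
[561   0  73  18 813] [ 844.4 -317.2] [39.6  8.7] 84.2 z [18.5 31.7 48.6]
[ 288  178   63   66 3151] [ 652.1 -119.6] [62.5 55.1] 19.8 z [44.8 46.1 47. ]
[ 261  215  117   66 2716] [ 622.7 -122.3] [ 46.4 100.4] 6.7 z [21.6 45.4 65.3]
[623 257  17  60 767] [ 609.3 -442.1] [61.9 14.5] 14.2 z [16.6 23.4 30.9]
[ 487  306   43   45 1115] [ 554.2 -317.8] [52.  19.7] 4.9 z [21.1 32.5 55.5]
[  41  324  102   50 2964] [478.7 106. ] [ 50.3 110.8] 11.9 z [26.5 27.9 29.3]
[ 612  340   28   71 1451] [ 519.2 -462.9] [20.5 63.7] 86.8 z [18.  30.9 44.2]
blob [216.  301.8] [ 25  24 474] z18: [433.9 244.2  18. ] dep [433.4 244.5  17. ]
```

View pics/w8.png

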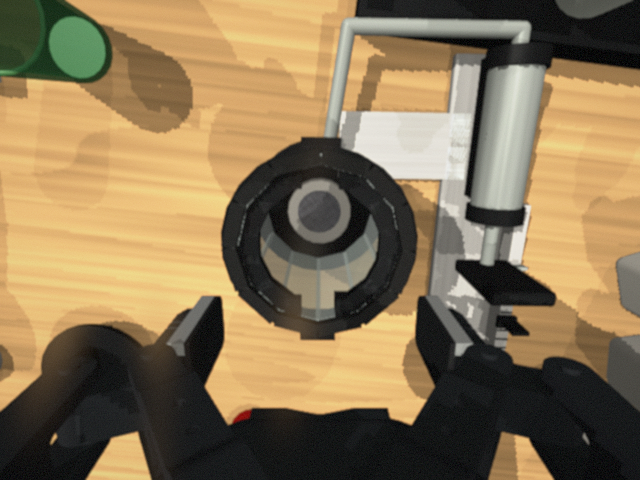

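Puck 2 sits stacked on puck 1, with its top at z 46 (10 + 36). Now the third, at (434,244).

Emit:
play_rows(travel=[[-0.0142,-0.0323,0.0068],[-0.0142,-0.0323,0.0068],[-0.0142,-0.0323,0.0068],[-0.0142,-0.0323,0.0068],[-0.0142,-0.0323,0.0068],[-0.0142,-0.0323,0.0068],[-0.0142,-0.0323,0.0068],[-0.0142,-0.0323,0.0068],[-0.0142,-0.0323,0.0068],[-0.0142,-0.0323,0.0068],[-0.0142,-0.0323,0.0068],[-0.0142,-0.0323,0.0068]], rotation=[[0,0,0],[0,0,0],[0,0,0],[0,0,0],[0,0,0],[0,0,0],[0,0,0],[0,0,0],[0,0,0],[0,0,0],[0,0,0],[0,0,0]], grip=[1,1,1,1,1,1,1,1,1,1,1,1])

```text
clock: 20.08
position: [434.7, 246.5, 140.6]
ee_rot: [0.998, 0.059, 0.001, -0.001]
contact_force: [0.4, 0.1, -0.2]
gripper_width: 85.2
```

Emit:
play_rows(travel=[[0,0,0],[0,0,0],[0,0,0]], rotation=[[0,0,0],[0,0,0],[0,0,0]], grip=[1,1,1])

```text
clock: 20.33
position: [435.7, 245.3, 140.5]
ee_rot: [0.998, 0.06, 0.001, -0.0]
contact_force: [0.3, -0.3, 0.3]
gripper_width: 85.3
```

```bash
python3 plan.py 434.5 244.5 7 6.8; python3 puck.py w9.png
```

```text
t 20.33 pos [435.7 245.3 140.5] yaw 6.84 tilt [ 1.8e-03  9.0e-04 -1.0e+00] F [ 0.3 -0.3  0.3] w 85.3 q6 0.85
rotz total 0.0006 | tool d mm [ -1.5   0.7 133.5] rows 4 per [-0.00038  0.00018  0.03337]
level rot (tool) [-0.0007 -0.0019  0.    ]
[ 100  179   76  119 1318] [152. 225.] circ [439.  315.7] 90.5 mean [427.6 368.6  21. ]
[ 283  198   74   72 4132] [319. 233.] circ [456.4 248.1] 49.3 mean [436.4 246.2  19.6]
```

Emit:
play_rows(travel=[[-0.0005,0,0.038],[0,0,0.038],[0,0,0.035],[0,0,0.02],[0,0,0.004],[0,0,0],[0,0,0],[0,0,0],[0,0,0],[0,0,0],[0,0,0],[0,0,0]], rotation=[[0,0,0],[0,0,0],[0,0,0],[0,0,0],[0,0,0],[0,0,0],[0,0,0],[0,0,0],[0,0,0],[0,0,0],[0,0,0],[0,0,0]], grip=[1,1,1,1,1,1,0,0,0,0,0,0])

```text
clock: 21.38
position: [436.4, 245.9, 7.4]
ee_rot: [0.998, 0.06, 0.002, -0.001]
contact_force: [0.7, -2.2, 6.9]
gripper_width: 52.9
```

Emit:
play_rows(travel=[[0,0,-0.02],[0,0,-0.04],[0,0,-0.04],[0,0,-0.04],[0,0,-0.04],[0,0,-0.014],[0,0,0],[0,0,0]], rotation=[[0,0,0],[0,0,0],[0,0,0],[0,0,0],[0,0,0],[0,0,0],[0,0,0],[0,0,0]], grip=[0,0,0,0,0,0,0,0])

```text
clock: 22.05
position: [434.8, 245.1, 200.5]
ee_rot: [0.998, 0.059, 0.002, -0.002]
contact_force: [0.1, -0.6, -1.7]
gripper_width: 52.8
```

```bash
python3 plan.py 649.7 -119 198 6.8
```

```text
t 22.05 pos [434.8 245.1 200.5] yaw 6.78 tilt [ 0.0032  0.0037 -1.    ] F [ 0.1 -0.6 -1.7] w 52.8 q6 0.85
rotz total -0.0004 | tool d mm [170.3 387.    1.9] rows 11 per [0.01548 0.03518 0.00017]
level rot (tool) [-0.0033 -0.0036 -0.    ]
```

Emit:
play_rows(travel=[[0.01,0.0227,0],[0.0155,0.0352,0],[0.0155,0.0352,0],[0.0155,0.0352,0],[0.0155,0.0352,0],[0.0155,0.0352,0],[0.0155,0.0352,0],[0.0155,0.0352,0],[0.0155,0.0352,0],[0.0155,0.0352,0],[0.0155,0.0352,0],[0.0053,0.0123,0]], rotation=[[0,0,0],[0,0,0],[0,0,0],[0,0,0],[0,0,0],[0,0,0],[0,0,0],[0,0,0],[0,0,0],[0,0,0],[0,0,0],[0,0,0]], grip=[0,0,0,0,0,0,0,0,0,0,0,0])

```text
clock: 23.05
position: [650.3, -123.3, 195.8]
ee_rot: [0.998, 0.057, -0.001, 0.0]
contact_force: [0.6, 0.7, 0.1]
gripper_width: 53.2
```

Emit:
play_rows(travel=[[0,0,0],[0,0,0],[0,0,0]], rotation=[[0,0,0],[0,0,0],[0,0,0]], grip=[0,0,0])

```text
clock: 23.3
position: [648.7, -118.4, 197.7]
ee_rot: [0.998, 0.059, -0.001, -0.0]
contact_force: [-0.7, 0.0, 0.0]
gripper_width: 52.7
```

```bash
python3 plan.py 649.7 -119 151 6.8
python3 - <<'E'
from h import *
S=snap("wrist");P=cloud(S)
m=(P[...,2]>203)&(P[...,2]<216)&(S["im"].min(-1)>60); v,u=np.nonzero(m); print(m.sum(),u.mean(),v.mean(),P[m].mean(0).round(1))
E
```

```text
t 23.3 pos [ 648.7 -118.4  197.7] yaw 6.82 tilt [-1.8e-03  7.0e-04 -1.0e+00] F [-0.7  0.   0. ] w 52.7 q6 1.63
rotz total 0.0003 | tool d mm [ 1.   0.8 46.7] rows 2 per [0.00048 0.00038 0.02334]
level rot (tool) [-0.0009  0.0017  0.    ]
14052 319.33724736692284 316.6826074580131 [ 649.6 -117.7  208.2]
```

Emit:
play_rows(travel=[[0.001,0.0008,0.025],[0,0,0.015],[0,0,0.007],[0,0,0],[0,0,0],[0,0,0],[0,0,0],[0,0,0],[0,0,0],[0,0,-0.01],[0,0,-0.03],[0,0,-0.03]], rotation=[[0,0,0],[0,0,0],[0,0,0],[0,0,0],[0,0,0],[0,0,0],[0,0,0],[0,0,0],[0,0,0],[0,0,0],[0,0,0],[0,0,0]], grip=[0,0,0,0,0,0.78,0.78,0.78,0.78,0.78,0.78,1])

```text
clock: 24.35
position: [650.1, -120.1, 222.1]
ee_rot: [0.998, 0.059, -0.001, -0.0]
contact_force: [1.9, -0.0, -0.1]
gripper_width: 77.1
```

```bash
python3 plan.py 445.4 95.7 140 6.8; python3 bar.py 50 75 w10.png
python3 - <<'E'
from h import *
S=snap("top");P=cloud(S); cv2.imwrite("pics/top1.png",S["im"])
for a,b in((22,34),(50,70)):
    m=(P[...,2]>a)&(P[...,2]<b)&(S["im"].max(-1)<60); m[:240]=0;m[400:]=0;m[:,:200]=0;m[:,400:]=0
    q=P[m]; print(len(q),cv2.minAreaRect(q[:,:2].astype(np.float32)),q.mean(0))
E
```

```text
t 24.35 pos [ 650.1 -120.1  222.1] yaw 6.79 tilt [-0.0023 -0.     -1.    ] F [ 1.9 -0.  -0.1] w 77.1 q6 1.63
rotz total -0.0002 | tool d mm [-177.5 -238.5   82.6] rows 8 per [-0.02219 -0.02981  0.01033]
level rot (tool) [-0.0002  0.0023 -0.    ]
[  0   0  22  71 587] [762.7 131.8] [52.2 16.2] 11.4 z [50.7 54.2 65.9]
[  22    0   62   82 1553] [760.1  89.1] [23.9 62.7] 72.1 z [52.9 63.1 72.7]
[  343    19   211   268 12071] [ 739.4 -242.8] [251.  132.5] 36.4 z [50.9 62.2 66.9]
[ 291  179   66   67 3365] [ 657.4 -121.5] [55.  54.1] 55.2 z [63.  64.1 65. ]
[ 261  227  117   57 1417] [ 621.4 -122.1] [43.8 99.1] 6.2 z [52.6 63.  72.6]
[507 328  23   9 168] [ 564.8 -318.3] [ 5.5 16.6] 6.6 z [51.5 57.4 59.8]
89 ((446.5, 146.56369018554688), (9.687080383300781, 59.386470794677734), 89.6886978149414) [446.0026937  146.50018032  27.33588943]
0 ((0.0, 0.0), (0.0, 0.0), 0.0) [nan nan nan]<stdin>:5: RuntimeWarning: Mean of empty slice.
  ret = um.true_divide(
```

View pics/top1.png

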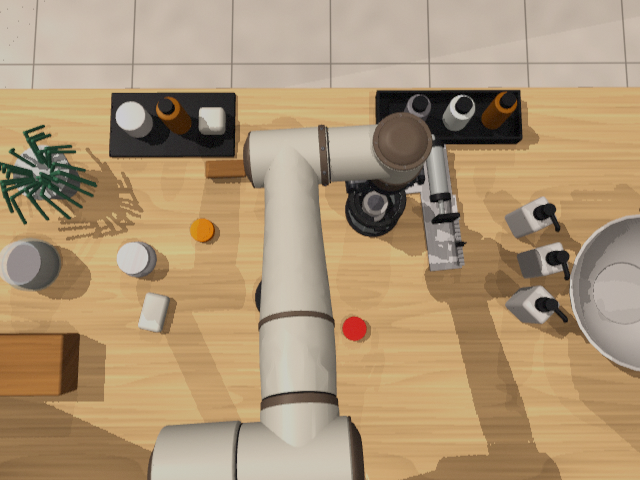

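Puck 3's top is at z 64, so all three are stacked, and no other white pucks are on the counter. Fetching the cap.

Emit:
play_rows(travel=[[-0.0222,-0.0298,0.0075],[-0.0222,-0.0298,0.0075],[-0.0222,-0.0298,0.0075],[-0.0222,-0.0298,0.0075],[-0.0222,-0.0298,0.0075],[-0.0222,-0.0298,0.0075],[-0.0222,-0.0298,0.0075],[-0.0222,-0.0298,0.0075],[0,0,0],[0,0,0],[0,0,0]], rotation=[[0,0,0],[0,0,0],[0,0,0],[0,0,0],[0,0,0],[0,0,0],[0,0,0],[0,0,0],[0,0,0],[0,0,0],[0,0,0]], grip=[1,1,1,1,1,1,1,1,1,1,1])

```text
clock: 25.37
position: [447.1, 96.3, 162.7]
ee_rot: [0.998, 0.06, 0.001, -0.0]
contact_force: [-0.6, -0.2, -0.0]
gripper_width: 85.7
```

```bash
python3 plan.py 445.4 95.7 36.5 6.8; python3 bar.py 22 34 w11.png; python3 bar.py 50 70 w11.png
```

```text
t 25.37 pos [447.1  96.3 162.7] yaw 6.85 tilt [ 0.0029  0.001  -1.    ] F [-0.6 -0.2 -0. ] w 85.7 q6 1.12
rotz total 0.001 | tool d mm [ -2.1   0.4 126.2] rows 4 per [-0.00053  0.00011  0.03156]
level rot (tool) [-0.0007 -0.003   0.    ]
[592   0  48  60 930] [608.4 -86.7] [53.4  8.5] 54.1 z [23.2 27.9 32.8]
[  245   154   152   149 15205] [445.4  95.7] [118.8 118.7] 39.0 z [27.1 27.9 28.8]
[626   0  14  23 190] [613.3 -77.3] [15.9  2.7] 52.8 z [50.5 52.6 56. ]
[ 309  188   23  106 2366] [445.8  96.1] [74.7 15.9] 7.2 z [59.5 61.5 62.5]
```

Emit:
play_rows(travel=[[-0.001,0.0003,0.035],[-0.001,0,0.035],[0,0,0.03],[0,0,0.02],[0,0,0.006],[0,0,0],[0,0,0],[0,0,0],[0,0,0],[0,0,0],[0,0,0],[0,0,0]], rotation=[[0,0,0],[0,0,0],[0,0,0],[0,0,0],[0,0,0],[0,0,0],[0,0,0],[0,0,0],[0,0,0],[0,0,0],[0,0,0],[0,0,0]], grip=[1,1,1,1,1,1,0,0,0,0,0,0])

```text
clock: 26.47
position: [445.0, 95.6, 36.6]
ee_rot: [0.998, 0.059, 0.001, -0.0]
contact_force: [2.1, 0.4, 0.0]
gripper_width: 14.8
```

Emit:
play_rows(travel=[[0,0,0],[0,0,0],[0,0,0]], rotation=[[0,0,0],[0,0,0],[0,0,0]], grip=[0,0,0])

```text
clock: 26.72
position: [445.0, 95.6, 36.6]
ee_rot: [0.998, 0.06, 0.001, -0.0]
contact_force: [-0.6, -0.8, 6.1]
gripper_width: 14.9
```

```bash
python3 plan.py 445.4 95.7 36.5 6.8
```

```text
t 26.72 pos [445.   95.6  36.6] yaw 6.82 tilt [ 2.1e-03  7.0e-04 -1.0e+00] F [-0.6 -0.8  6.1] w 14.9 q6 1.12
rotz total 0.0004 | tool d mm [ 0.5 -0.1  0.1] rows 1 per [ 4.6e-04 -6.0e-05  1.2e-04]
level rot (tool) [-0.0005 -0.0022 -0.    ]
```

Emit:
play_rows(travel=[[0,0,-0.015],[0,0,-0.04],[0,0,-0.04],[0,0,-0.04],[0,0,-0.04],[0,0,-0.02],[0,0,0],[0,0,0]], rotation=[[0,0,0],[0,0,0],[0,0,0],[0,0,0],[0,0,0],[0,0,0],[0,0,0],[0,0,0]], grip=[0,0,0,0,0,0,0,0])

```text
clock: 27.38
position: [443.8, 95.5, 231.0]
ee_rot: [0.998, 0.059, 0.001, -0.001]
contact_force: [-0.4, 0.7, -3.3]
gripper_width: 14.7
```

```bash
python3 plan.py 650.5 -119 230 6.8; python3 bar.py 200 236 w12.png
```

```text
t 27.38 pos [443.8  95.5 231. ] yaw 6.77 tilt [ 0.0015  0.0021 -1.    ] F [-0.4  0.7 -3.3] w 14.7 q6 1.12
rotz total -0.0005 | tool d mm [179.8 237.4   0.8] rows 8 per [0.02248 0.02968 0.00011]
level rot (tool) [-0.0019 -0.0017 -0.    ]
[  188   162   264   186 30844] [461.2  98.1] [ 85.4 119.3] 6.7 z [221.4 222.2 223.1]
[290 378  10  29 203] [392.8 102.1] [17.3  4.5] 4.9 z [221.6 222.3 222.9]
[340 378  10  29 204] [395.9  78. ] [17.4  4.5] 7.7 z [221.4 222.2 222.9]
```

Emit:
play_rows(travel=[[0.015,0.02,0],[0.0235,0.031,0],[0.0235,0.031,0],[0.0235,0.031,0],[0.0235,0.031,0],[0.0235,0.031,0],[0.0235,0.031,0],[0.0235,0.031,0],[0,0,0.02],[0,0,0.02],[0,0,0],[0,0,0]], rotation=[[0,0,0],[0,0,0],[0,0,0],[0,0,0],[0,0,0],[0,0,0],[0,0,0],[0,0,0],[0,0,0],[0,0,0],[0,0,0],[0,0,0]], grip=[0,0,0,0,0,0,0,0,0,0,0,0])

```text
clock: 28.43
position: [648.9, -118.9, 186.9]
ee_rot: [0.998, 0.059, -0.004, -0.0]
contact_force: [0.5, -0.2, -2.8]
gripper_width: 14.7
```

```bash
python3 plan.py 650.8 -118.9 180 6.8; python3 bar.py 140 190 w13.png
```

```text
t 28.43 pos [ 648.9 -118.9  186.9] yaw 6.78 tilt [-7.4e-03  1.0e-04 -1.0e+00] F [ 0.5 -0.2 -2.8] w 14.7 q6 1.63
rotz total -0.0004 | tool d mm [1.9 0.2 6.9] rows 1 per [0.00193 0.0002  0.00685]
level rot (tool) [-0.0009  0.0073 -0.    ]
[  188   136   264   212 33015] [ 671.3 -115.9] [ 94.9 118.9] 6.8 z [176.6 177.8 178.7]
[290 378  10  29 196] [ 597.8 -112.2] [16.9  4.4] 6.0 z [177.9 178.6 179.1]
[340 378  10  29 208] [ 600.7 -136.3] [16.4  4.5] 8.0 z [177.8 178.5 179.2]
```

Emit:
play_rows(travel=[[0.0012,0,0],[0,0,0.004],[0,0,0.004],[0,0,0.004],[0,0,0.004],[0,0,0.004],[0,0,0],[0,0,0]], rotation=[[0,0,0],[0,0,0],[0,0,0],[0,0,0],[0,0,0],[0,0,0],[0,0,0],[0,0,0]], grip=[0,0,0,0,0,0,0,0])

```text
clock: 29.15
position: [651.6, -118.7, 170.5]
ee_rot: [0.998, 0.059, 0.0, -0.0]
contact_force: [-0.6, 0.8, -1.6]
gripper_width: 14.7
```

```bash
python3 plan.py 650.8 -118.9 157 6.8; python3 bar.py 130 190 w13.png|head -1
```

```text
t 29.15 pos [ 651.6 -118.7  170.5] yaw 6.8 tilt [ 0.e+00  2.e-04 -1.e+00] F [-0.6  0.8 -1.6] w 14.7 q6 1.63
rotz total -0.0001 | tool d mm [-0.9  0.1 13.5] rows 1 per [-0.00087  0.00012  0.0135 ]
level rot (tool) [-0.0002 -0.0001  0.    ]
[  188   143   264   205 34235] [ 672.6 -115.5] [ 92.4 119. ] 7.1 z [160.6 161.7 162.6]
```

Emit:
play_rows(travel=[[-0.0005,0,0.004],[0,0,0.004],[0,0,0.002],[0,0,0.002],[0,0,0.002],[0,0,0],[0,0,0]], rotation=[[0,0,0],[0,0,0],[0,0,0],[0,0,0],[0,0,0],[0,0,0],[0,0,0]], grip=[0,0,0,0,0,0,0])

```text
clock: 29.78
position: [651.5, -118.7, 158.3]
ee_rot: [0.998, 0.059, 0.001, 0.0]
contact_force: [-2.6, 1.5, 5.3]
gripper_width: 14.8
```

```bash
python3 plan.py 650.8 -118.9 157 6.8; python3 bar.py 130 190 w13.png|head -1
```

```text
t 29.78 pos [ 651.5 -118.7  158.3] yaw 6.81 tilt [ 0.0018 -0.     -1.    ] F [-2.6  1.5  5.3] w 14.8 q6 1.63
rotz total 0.0002 | tool d mm [-0.7  0.1  1.3] rows 1 per [-0.00069  0.00012  0.00128]
level rot (tool) [ 0.0002 -0.0018  0.    ]
[  188   143   267   271 44156] [ 656.1 -118.2] [118.3 118.6] 51.1 z [148.5 149.7 183.2]
```

Emit:
play_rows(travel=[[-0.0005,0,0.0015],[0,0,0],[0,0,0],[0,0,0],[0,0,0],[0,0,0],[0,0,0],[0,0,0],[0,0,0],[0,0,0]], rotation=[[0,0,0],[0,0,0],[0,0,0.1],[0,0,0.1],[0,0,0.1],[0,0,0.1],[0,0,0.1],[0,0,0.1],[0,0,0.1],[0,0,0.1]], grip=[0,0,0,0,0,0,0,0,0,0])

```text
clock: 30.67
position: [652.6, -119.3, 157.9]
ee_rot: [0.942, -0.336, 0.003, -0.0]
contact_force: [-0.3, 0.2, 5.1]
gripper_width: 15.3
```

Emit:
play_rows(travel=[[0,0,0],[0,0,0],[0,0,0],[0,0,0],[0,0,0],[0,0,0],[0,0,0],[0,0,0],[0,0,0]], rotation=[[0,0,0.1],[0,0,0.1],[0,0,0.1],[0,0,0.1],[0,0,0.1],[0,0,0.1],[0,0,0.1],[0,0,0],[0,0,0]], grip=[0,0,0,0,0,0,0,0,0])

```text
clock: 31.42
position: [652.5, -119.3, 157.8]
ee_rot: [0.771, -0.637, 0.003, -0.001]
contact_force: [-0.1, -0.2, 5.4]
gripper_width: 14.8
```

```bash
python3 plan.py 650.8 -118.9 157 -83.2; python3 bar.py 170 195 w13.png; python3 -c "
from h import *
print(arm.read_state()['wrist_torque'].round(2))"
```

```text
t 31.42 pos [ 652.5 -119.3  157.8] yaw -79.14 tilt [ 0.0057 -0.0011 -1.    ] F [-0.1 -0.2  5.4] w 14.8 q6 0.13
rotz total 0.0709 | tool d mm [-0.6  1.7  0.8] rows 1 per [-0.00058  0.00168  0.00077]
level rot (tool) [-0.0054 -0.0022  0.    ]
[  258   227   124   187 10313] [ 655.1 -119.9] [71.9 40.2] 82.6 z [179.2 182.8 186.6]
[-0.05  0.23 -0.17]
```

Emit:
play_rows(travel=[[0,0,0],[0,0,0],[0,0,0],[0,0,0]], rotation=[[0,0,0.035],[0,0,0.035],[0,0,0],[0,0,0]], grip=[0,0,0,0])

```text
clock: 31.8
position: [652.5, -119.3, 157.8]
ee_rot: [0.748, -0.663, 0.003, -0.001]
contact_force: [-0.4, -1.2, 6.1]
gripper_width: 15.1
```

```bash
python3 plan.py 650.8 -118.9 157 -83.2; python3 -c "
from h import *
print(arm.read_state()['wrist_torque'].round(2))"
```

```text
t 31.8 pos [ 652.5 -119.3  157.8] yaw -83.11 tilt [ 0.0058 -0.0013 -1.    ] F [-0.4 -1.2  6.1] w 15.1 q6 0.06
rotz total 0.0015 | tool d mm [-0.6  1.7  0.8] rows 1 per [-0.00065  0.00168  0.00082]
level rot (tool) [-0.0055 -0.002  -0.    ]
[-0.08  0.21 -0.08]
```

Emit:
play_rows(travel=[[0,0,0],[0,0,0],[0,0,0],[0,0,0]], rotation=[[0,0,0.03],[0,0,0.03],[0,0,0],[0,0,0]], grip=[0,0,0,0])

```text
clock: 32.13
position: [651.0, -119.2, 157.8]
ee_rot: [0.729, -0.685, 0.001, -0.0]
contact_force: [-3.4, 1.2, 7.5]
gripper_width: 15.0
```

```bash
python3 plan.py 650.8 -118.9 157 -83.2; python3 -c "
from h import *
print(arm.read_state()['wrist_torque'].round(2))"
```

```text
t 32.13 pos [ 651.  -119.2  157.8] yaw -86.48 tilt [ 0.0021 -0.0013 -1.    ] F [-3.4  1.2  7.5] w 15.0 q6 -0.0
rotz total -0.0572 | tool d mm [-0.3  0.1  0.8] rows 1 per [-0.00034  0.00013  0.00082]
level rot (tool) [-0.002  -0.0014 -0.    ]
[0.14 1.15 0.29]
```

Emit:
play_rows(travel=[[0,0,0],[0,0,0],[0,0,0],[0,0,0]], rotation=[[0,0,0.03],[0,0,0.03],[0,0,0],[0,0,0]], grip=[0,0,0,0])

```text
clock: 32.47
position: [650.9, -119.5, 157.8]
ee_rot: [0.709, -0.705, 0.001, 0.0]
contact_force: [-4.5, -0.1, 7.4]
gripper_width: 14.7
```

```bash
python3 plan.py 650.8 -118.9 157 -83.2; python3 -c "
from h import *
print(arm.read_state()['wrist_torque'].round(2))"; python3 bar.py 181 195 w14.png
```

```text
t 32.47 pos [ 650.9 -119.5  157.8] yaw -89.72 tilt [ 0.0016 -0.0026 -1.    ] F [-4.5 -0.1  7.4] w 14.7 q6 -0.06
rotz total -0.1138 | tool d mm [-0.6  0.   0.8] rows 1 per [-6.4e-04  3.0e-05  8.1e-04]
level rot (tool) [-0.0016 -0.0026 -0.    ]
[-0.25  1.26  1.11]
[ 258  237  124  177 8399] [ 649.9 -120.6] [39.3 69.4] 21.8 z [181.9 183.  188.3]
```

Emit:
play_rows(travel=[[0,0,0],[0,0,-0.002],[0,0,0],[0,0,0],[0,0,0],[0,0,-0.01],[0,0,-0.035],[0,0,-0.035],[0,0,-0.035],[0,0,0],[0,0,0]], rotation=[[0,0,0],[0,0,0],[0,0,0],[0,0,0],[0,0,0],[0,0,0],[0,0,0],[0,0,0],[0,0,-0.1],[0,0,-0.015],[0,0,0]], grip=[0,0,1,1,1,1,1,1,1,1,1])

```text
clock: 33.43
position: [652.2, -118.8, 276.5]
ee_rot: [0.746, -0.666, 0.003, -0.003]
contact_force: [-0.2, 0.9, -0.9]
gripper_width: 85.5
```

```bash
python3 plan.py 650.8 -118.9 157 -83.2; python3 bar.py 172 195 w15.png;python3 bar.py 140 160 w15.png; python3 bar.py 100 120 w15.png; python3 bar.py 48 63 w15.png
```

```text
t 33.43 pos [ 652.2 -118.8  276.5] yaw -83.45 tilt [ 8.6e-03  5.0e-04 -1.0e+00] F [-0.2  0.9 -0.9] w 85.5 q6 0.05
rotz total -0.0044 | tool d mm [-1.000e-01  2.400e+00  1.195e+02] rows 4 per [-3.000e-05  6.000e-04  2.987e-02]
level rot (tool) [-0.0086 -0.0005 -0.    ]
[ 310  186   28  110 2547] [ 651.6 -117.8] [16.  75.8] 3.7 z [182.6 184.6 185.6]
[  234   145   175   160 17457] [ 651.8 -119.8] [122.6 122.3] 49.8 z [149.9 151.  151.9]
[376   0  21  56 959] [ 619.  -270.7] [12.4 37.3] 6.1 z [107.3 111.4 112.7]
[  26   22   67   78 2693] [ 866.2 -218.3] [55.4 47.7] 82.0 z [102.7 105.8 113.5]
[ 160    3  164   16 1268] [ 735.9 -281.4] [137.4  13.9] 5.3 z [54.9 60.3 62.4]
[324   4  58  63 732] [ 640.7 -268.2] [44.3 47.3] 19.4 z [48.8 50.5 56.5]
[ 148   27   46  165 1906] [ 807.8 -188.6] [ 28.6 147.2] 13.1 z [48.7 50.4 51.7]
[ 90  40  35  65 526] [ 853.3 -215.6] [54.  21.5] 79.5 z [49.4 55.6 61.4]
[ 164   40  160   25 2433] [ 732.7 -250.2] [138.5  16.6] 5.7 z [51.3 58.4 62.1]
[200 365  26  34 249] [745.2  96. ] [12.  48.4] 34.4 z [49.8 55.8 61.3]
[100 461  31  19 480] [870.1 245. ] [39.6 27.7] 9.7 z [49.6 51.9 53.3]
```

View pics/w15.png

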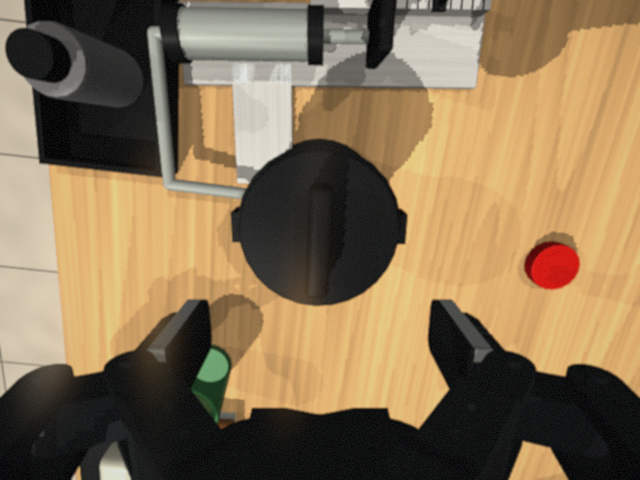

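The cap is locked: lid top 151 (origin 123), bar at the stop and about 3° past its first angle. Now over the pump handle, seen at about (380,30).

Emit:
play_rows(travel=[[0.03,0.01,0],[0.031,0.0104,0.01],[0.031,0.0104,0.015],[0.031,0.0104,0.015],[0.031,0.0104,0.015],[0,0,0],[0,0,0],[0,0,0]], rotation=[[0,0,0],[0,0,0],[0,0,0],[0,0,0],[0,0,0],[0,0,0],[0,0,0],[0,0,0]], grip=[1,1,1,1,1,1,1,1])

```text
clock: 34.3
position: [617.0, -277.7, 216.6]
ee_rot: [0.746, -0.666, -0.0, -0.0]
contact_force: [0.8, 0.4, 0.2]
gripper_width: 85.0
```

```bash
python3 plan.py 619 -279 76.5 -83.4; for a in "105 116" "54 64" "30 50"; do echo $a; python3 bar.py $a w16.png; done
```

```text
t 34.3 pos [ 617.  -277.7  216.6] yaw -83.48 tilt [-5.e-04  4.e-04 -1.e+00] F [0.8 0.4 0.2] w 85.0 q6 0.3
rotz total -0.0013 | tool d mm [  1.6  -1.9 140.1] rows 4 per [ 0.00039 -0.00046  0.03502]
level rot (tool) [ 0.0004  0.0005 -0.    ]
105 116
[625   0  15  28 216] [ 444.  -439.2] [ 3.1 18.4] 45.6 z [105.6 107.6 111.2]
[ 309  201   18   69 1158] [ 619.5 -278. ] [12. 49.] 6.1 z [109.9 111.7 112.8]
[  0 263   9  36 164] [ 847.2 -215.6] [29.3  6.2] 81.9 z [105.1 105.7 106.4]
[211 353 110  39 579] [ 645.7 -164.1] [22.2 89.3] 83.1 z [105.7 108.5 112.1]
54 64
[  0   0  36  46 550] [ 854.3 -395.9] [41.4 12.3] 51.8 z [55.2 59.1 62.9]
[317   0  55  16 216] [ 619.1 -436.4] [39.3  9.4] 8.1 z [55.  59.1 62.8]
[559   0  45  62 676] [ 445.3 -440.4] [ 3.6 52.9] 46.2 z [55.1 59.2 63. ]
[  2  93  50  79 680] [ 853.3 -321.7] [26.2 59.1] 8.7 z [54.9 59.2 63.2]
[  93  190  173   54 2387] [ 734.4 -265.7] [139.5  44.7] 5.8 z [55.5 60.4 63.3]
[  6 221  54  59 560] [ 855.2 -227.2] [23.1 54.3] 27.7 z [54.9 59.  62.9]
[ 100  227  149   15 1181] [ 739.2 -251.9] [125.1  14.5] 7.6 z [55.9 61.1 63.5]
[211 321
[... 305 characters left out ...]
[ 540    0   51   68 1258] [ 446.9 -443.1] [ 6.4 58.9] 41.9 z [32.1 40.4 48.1]
[  20   95   53   74 1102] [ 853.5 -321.6] [26.9 59.3] 8.8 z [32.3 40.5 48.2]
[ 255  167  137   24 1943] [ 621.2 -309. ] [118.2  18.5] 7.8 z [31.2 32.2 38.6]
[394 171  47  15 628] [ 536.6 -318.7] [40.7 12.2] 4.8 z [31.  32.1 33.1]
[250 188  61  28 282] [ 656.6 -282.4] [18.6 55.1] 70.4 z [40.8 47.8 49.6]
[ 22 214  55  59 935] [ 855.3 -227.5] [22.7 54.3] 29.1 z [32.2 40.5 48.3]
[  96  233   44  119 1016] [ 804.8 -180.9] [ 20.6 119.2] 14.5 z [35.  47.2 49.6]
[   0  285  109   58 1671] [ 855.8 -137.9] [121.4  55.9] 27.2 z [32.8 44.  46.1]
[ 216  309  111   61 1005] [ 646.8 -154.5] [ 40.8 110.1] 82.0 z [32.1 40.6 48.2]
```

View pics/w16.png

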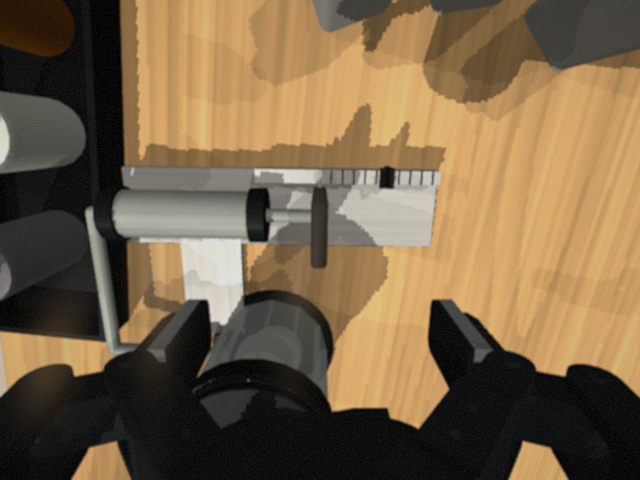

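Handle top at px (318,235), world (619.5,-278); the mark's tab is at px (388,177).

Run:
```python
from h import *
S=snap("wrist");P=cloud(S)
g=S["im"].max(-1)[160:192,374:404]
m=np.zeros((480,640),bool); m[160:192,374:404]=g<60
n,l,st,ce=cv2.connectedComponentsWithStats(m.astype(np.uint8)); i=1+st[1:,4].argmax(); m=l==i
print(st[i],ce[i],np.percentile(P[m][:,2],[10,50,90]))
t=m&(P[...,2]>54); print("tab cloud top",t.sum(),P[t].mean(0).round(1))
y0=st[i][1]; us=[np.nonzero(m[r])[0] for r in range(y0,y0+st[i][3])]
print([(u.min(),u.max()) for u in us if len(u)])
a=np.radians(6.6); ax=np.array([650.9,-119.2])
h=np.array([619.5,-278]); e=np.array([np.cos(a),np.sin(a)]); f=np.array([-e[1],e[0]])
print("handle unit",(h-ax)@e,(h-ax)@f)
for z in (45,52,60):
    p=ray(S,ce[i][0],ce[i][1],z)[:2]; print(z,p.round(1),"unit",((p-ax)@e).round(1),((p-ax)@f).round(1),"pull",(-(p-h)@e).round(1))
print("rail hint:", [(P[176,u]).round(0).tolist() for u in (380,388,396)])
```

```text
[380 167  15  21 252] [386.79365079 176.83730159] [38.14814251 45.86766005 59.71228022]
tab cloud top 92 [ 566.3 -319.1   62. ]
[(np.int64(385), np.int64(389)), (np.int64(382), np.int64(391)), (np.int64(380), np.int64(394)), (np.int64(381), np.int64(394)), (np.int64(381), np.int64(393)), (np.int64(381), np.int64(393)), (np.int64(381), np.int64(393)), (np.int64(381), np.int64(393)), (np.int64(381), np.int64(393)), (np.int64(381), np.int64(393)), (np.int64(381), np.int64(393)), (np.int64(381), np.int64(393)), (np.int64(381), np.int64(393)), (np.int64(381), np.int64(393)), (np.int64(381), np.int64(393)), (np.int64(381), np.int64(392)), (np.int64(380), np.int64(392)), (np.int64(380), np.int64(392)), (np.int64(380), np.int64(392)), (np.int64(380), np.int64(392)), (np.int64(391), np.int64(391))]
handle unit -49.44392433811964 -154.13856865186696
45 [ 566.3 -317.8] unit -106.8 -187.5 pull 57.4
52 [ 567.7 -318.4] unit -105.6 -188.3 pull 56.1
60 [ 569.2 -319.1] unit -104.1 -189.2 pull 54.7
rail hint: [[571.0, -317.0, 35.0], [567.0, -319.0, 52.0], [556.0, -318.0, 32.0]]
```

Emit:
play_rows(travel=[[0.0005,-0.0015,0.035],[0,0,0.035],[0,0,0.035],[0,0,0.025],[0,0,0.01],[0,0,0],[0,0,0],[0,0,0],[0,0,0],[0,0,0],[0,0,0],[0,0,0]], rotation=[[0,0,0],[0,0,0],[0,0,0],[0,0,0],[0,0,0],[0,0,0],[0,0,0],[0,0,0],[0,0,0],[0,0,0],[0,0,0],[0,0,0]], grip=[1,1,1,1,1,1,0,0,0,0,0,0])

```text
clock: 35.5
position: [619.0, -278.1, 78.3]
ee_rot: [0.746, -0.666, 0.001, -0.001]
contact_force: [-3.5, -0.6, 4.8]
gripper_width: 12.5
```

Emit:
play_rows(travel=[[0,0,0],[0,0,0],[0,0,0]], rotation=[[0,0,0],[0,0,0],[0,0,0]], grip=[0,0,0])

```text
clock: 35.75
position: [618.7, -278.1, 78.4]
ee_rot: [0.746, -0.666, 0.0, -0.0]
contact_force: [-2.3, 0.4, 5.8]
gripper_width: 11.2
```

```bash
python3 plan.py 619 -279 76.5 -83.4
```

```text
t 35.75 pos [ 618.7 -278.1   78.4] yaw -83.5 tilt [ 1.1e-03  1.0e-04 -1.0e+00] F [-2.3  0.4  5.8] w 11.2 q6 0.3
rotz total -0.0018 | tool d mm [ 0.9 -0.2  1.9] rows 1 per [ 0.0009  -0.00021  0.00189]
level rot (tool) [-0.0011  0.     -0.    ]
```

Emit:
play_rows(travel=[[0,0.004,0],[0,0.007,0],[0,0.007,0],[0,0.007,0],[0,0.007,0],[0,0.007,0],[0,0.007,0],[0,0.006,0],[0,0.003,0],[0,0,0],[0,0,0]], rotation=[[0,0,0],[0,0,0],[0,0,0],[0,0,0],[0,0,0],[0,0,0],[0,0,0],[0,0,0],[0,0,0],[0,0,0],[0,0,0]], grip=[0,0,0,0,0,0,0,0,0,0,0])

```text
clock: 36.67
position: [566.9, -283.5, 78.4]
ee_rot: [0.746, -0.665, 0.003, -0.003]
contact_force: [6.1, 4.5, 3.6]
gripper_width: 11.1
```

```bash
python3 plan.py 564 -284 78.4 -83.4; python3 bar.py 106 117 w17.png
python3 - <<'E'
import cv2; im=cv2.imread("pics/w17.png"); cv2.imwrite("pics/w17c.png",cv2.resize(im[60:360,190:450],None,fx=2,fy=2,interpolation=cv2.INTER_CUBIC))
E
```

```text
t 36.67 pos [ 566.9 -283.5   78.4] yaw -83.44 tilt [ 0.0077 -0.     -1.    ] F [6.1 4.5 3.6] w 11.1 q6 0.33
rotz total -0.0007 | tool d mm [ 0.2  2.9 -0. ] rows 1 per [ 1.5e-04  2.9e-03 -1.0e-05]
level rot (tool) [-0.0077 -0.0009  0.    ]
[ 264  273  112  135 5885] [ 567.9 -283.3] [43.8 37.6] 57.3 z [109.6 111.8 115.3]
```

View pics/w17c.png

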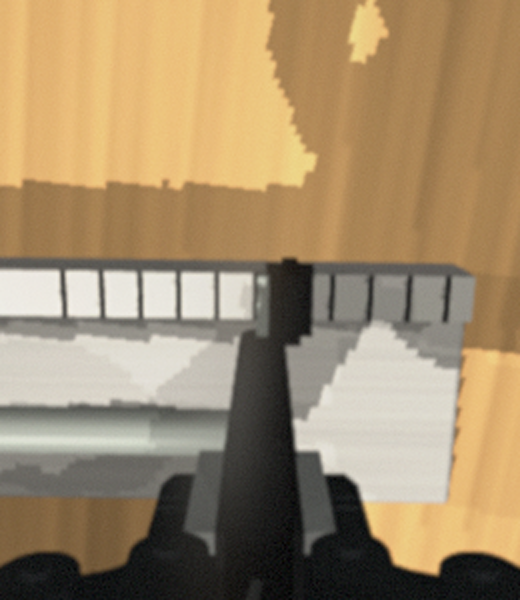

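Pointer at crop (262,305) is just short of the tab, which spans columns 268–312; a few mm more pull is needed.

Run:
```python
from h import *
S=snap("wrist");P=cloud(S); im=S["im"]
a=np.radians(6.5); e=np.array([np.cos(a),np.sin(a)]); s=arm.read_state(); tcp=s["position"][:2]
# tab columns per row
for r in range(192,232,4):
    u=np.nonzero(im[r,315:355].max(-1)<50)[0]+315
    if len(u): print(r,u.min(),u.max(),P[r,[int(u.mean())]].round(1)[0],end=" ")
    if len(u): p=ray(S,(u.min()+u.max())/2,r,58)[:2]; print("pull more",(-(p-tcp)@e).round(1), "by cloud",(-(P[r,int(u.mean())][:2]-tcp)@e).round(1))
for r in range(224,250,4):
    u=np.nonzero(im[r,295:345].max(-1)<60)[0]+295; print(r,u.min(),u.max(),P[r,int(u.mean())].round(1),"handle rel tcp",((P[r,int(u.mean())][:2]-tcp)@e).round(1))
print(S["c"].round(1))
```

```text
192 331 340 [ 565.5 -326.2   41.5] pull more 6.0 by cloud 6.3
196 326 346 [ 565.1 -326.3   54.2] pull more 6.2 by cloud 6.8
200 328 345 [ 565.5 -325.2   58.7] pull more 6.5 by cloud 6.2
204 327 345 [ 565.3 -323.5   59.2] pull more 6.3 by cloud 6.2
208 326 345 [ 565.5 -321.6   59.2] pull more 6.1 by cloud 5.8
212 326 345 [ 565.3 -319.9   59.5] pull more 6.1 by cloud 5.8
216 326 344 [ 565.1 -318.2   60.2] pull more 5.9 by cloud 5.8
220 327 345 [ 564.5 -316.5   60.4] pull more 6.4 by cloud 6.3
224 327 344 [ 564.7 -314.7   60.7] pull more 6.2 by cloud 5.9
228 325 339 [ 565.7 -312.3   59.3] pull more 4.6 by cloud 4.6
224 325 344 [ 565.1 -314.3   59.1] handle rel tcp -5.5
228 324 339 [ 565.8 -310.5   51.8] handle rel tcp -4.3
232 320 332 [ 567.8 -307.7   49.8] handle rel tcp -2.0
236 320 331 [ 568.4 -307.6   57. ] handle rel tcp -1.4
240 320 332 [ 568.  -307.9   64.5] handle rel tcp -1.8
244 320 332 [ 568.  -307.8   70.4] handle rel tcp -1.8
248 319 332 [ 568.5 -307.7   76.2] handle rel tcp -1.3
[ 574.7 -351.9  221. ]
```

Emit:
play_rows(travel=[[0,0.0025,0],[0,0.002,0],[0,0,0],[0,0,0]], rotation=[[0,0,0],[0,0,0],[0,0,0],[0,0,0]], grip=[0,0,0,0])

```text
clock: 37.1
position: [562.8, -283.9, 78.4]
ee_rot: [0.746, -0.665, 0.003, -0.003]
contact_force: [7.1, 5.4, 2.8]
gripper_width: 11.3
```

```bash
cat > chk.py <<'E'
from h import *
S=snap("wrist");P=cloud(S); im=S["im"]
a=np.radians(6.5); e=np.array([np.cos(a),np.sin(a)]); s=arm.read_state(); print(s["clock"],s["position"],s["contact_force"].round(1),s["gripper_width"])
def mid(rows,lo,hi,zlo,zhi):
    o=[]
    for r in rows:
        u=np.nonzero((im[r,lo:hi].max(-1)<60)&(P[r,lo:hi,2]>zlo)&(P[r,lo:hi,2]<zhi))[0]+lo
        if len(u)>4: o.append(P[r,u][:,:2]@e)
    return [round(float((x.min()+x.max())/2),1) for x in o],[len(x) for x in o]
print("tab",mid(range(200,222,3),290,350,54,64)); print("handle",mid(range(228,262,4),290,350,66,110)); print("handle edge",mid(range(224,262,4),290,350,40,110))
E
python3 chk.py
```

```text
37.15 [ 562.79695052 -283.90782464   78.4178718 ] [6.1 5.4 2.8] 11.139944274404076
tab ([524.6, 524.6, 524.6, 524.6, 524.6, 524.6, 524.6, 524.6], [8, 8, 8, 8, 8, 8, 8, 8])
handle ([525.7, 525.3, 524.9, 525.4, 525.2], [15, 15, 13, 14, 16])
handle edge ([524.8, 525.0, 525.3, 525.6, 525.2, 525.7, 525.3, 524.9, 525.4, 525.2], [9, 8, 12, 12, 13, 15, 15, 13, 14, 16])
```

Run:
```python
from h import *
S=snap("wrist");P=cloud(S); im=S["im"]
a=np.radians(6.5); e=np.array([np.cos(a),np.sin(a)])
for r in (204,212,216):
    print(r,[(u,int(im[r,u].max()),round(float(P[r,u,2])),round(float(P[r,u,:2]@e),1)) for u in range(304,342,2)])
cv2.imwrite("pics/w18c.png",cv2.resize(im[150:280,250:410],None,fx=4,fy=4,interpolation=cv2.INTER_CUBIC))
```

```text
204 [(304, 225, 32, 536.6), (306, 223, 32, 535.5), (308, 155, 31, 534.5), (310, 111, 33, 533.4), (312, 197, 32, 532.4), (314, 174, 31, 531.4), (316, 68, 38, 530.2), (318, 89, 40, 529.1), (320, 110, 43, 528.1), (322, 99, 43, 527.1), (324, 56, 60, 526.2), (326, 52, 59, 525.3), (328, 47, 59, 524.4), (330, 42, 59, 523.5), (332, 43, 38, 522.1), (334, 39, 39, 521.1), (336, 34, 39, 520.1), (338, 93, 38, 519.1), (340, 139, 33, 517.8)]
212 [(304, 223, 31, 536.6), (306, 207, 32, 535.5), (308, 148, 32, 534.5), (310, 126, 34, 533.4), (312, 203, 33, 532.4), (314, 174, 32, 531.3), (316, 74, 39, 530.2), (318, 112, 38, 529.2), (320, 120, 43, 528.1), (322, 92, 43, 527.1), (324, 57, 59, 526.2), (326, 48, 60, 525.3), (328, 52, 60, 524.4), (330, 42, 59, 523.5), (332, 39, 38, 522.1), (334, 36, 38, 521.0), (336, 40, 39, 520.1), (338, 98, 39, 519.0), (340, 141, 32, 517.7)]
216 [(304, 221, 32, 536.6), (306, 203, 32, 535.5), (308, 152, 33, 534.5), (310, 138, 33, 533.4), (312, 201, 32, 532.4), (314, 158, 33, 531.3), (316, 75, 38, 530.2), (318, 103, 43, 529.1), (320, 110, 43, 528.1), (322, 89, 43, 527.1), (324, 53, 59, 526.2), (326, 54, 60, 525.3), (328, 47, 59, 524.4), (330, 45, 60, 523.5), (332, 33, 39, 522.0), (334, 40, 39, 521.1), (336, 34, 39, 520.0), (338, 101, 38, 519.0), (340, 138, 32, 517.7)]
```

View pics/w18c.png

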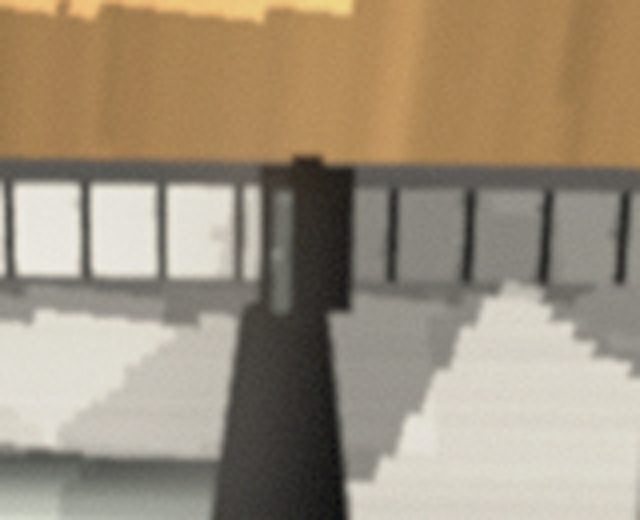

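Run:
```python
from h import *
S=snap("wrist");P=cloud(S); im=S["im"]
a=np.radians(6.5); e=np.array([np.cos(a),np.sin(a)])
for r in (232,238,244,250,256):
    u=np.nonzero((P[r,295:345,2]>53))[0]+295; x=P[r,u][:,:2]@e
    print(r,u.min(),u.max(),len(u),"z",P[r,u,2].mean().round(),x.max().round(1),x.min().round(1),"mid",((x.max()+x.min())/2).round(1))
```

```text
232 323 330 8 z 60.0 526.6 523.5 mid 525.1
238 309 332 24 z 60.0 533.2 522.4 mid 527.8
244 308 333 26 z 70.0 533.3 522.2 mid 527.7
250 307 334 28 z 78.0 533.5 521.9 mid 527.7
256 306 334 29 z 86.0 533.5 522.2 mid 527.9
```

Emit:
play_rows(travel=[[0,0.003,0],[0,0,0],[0,0,0],[0,0,0]], rotation=[[0,0,0],[0,0,0],[0,0,0],[0,0,0]], grip=[0,0,0,0])

```text
clock: 37.58
position: [559.9, -284.2, 78.4]
ee_rot: [0.746, -0.665, 0.003, -0.003]
contact_force: [6.5, 5.9, 3.3]
gripper_width: 11.0
```

```bash
cat > chk.py <<'E'
from h import *
S=snap("wrist");P=cloud(S); s=arm.read_state(); print(s["clock"],s["position"].round(1),s["contact_force"].round(1),s["gripper_width"])
a=np.radians(6.5); e=np.array([np.cos(a),np.sin(a)])
for r in (206,212,218,240,244,250):
    z=P[r,295:345,2]; u=np.nonzero(z>53)[0]+295
    if len(u): x=P[r,u][:,:2]@e; print(r,u.min(),u.max(),"mid",((x.max()+x.min())/2).round(1))
E
python3 chk.py
```

```text
37.6333 [ 559.9 -284.2   78.4] [7.5 5.2 4. ] 10.571456565110715
206 317 325 mid 524.7
212 317 324 mid 524.9
218 316 324 mid 525.1
240 308 333 mid 524.9
244 308 333 mid 524.8
250 307 334 mid 524.7
```

Handle and mark both read 524.8 mm along the unit's x. Now holding for over 2 s.

Emit:
play_rows(travel=[[0,0,0],[0,0,0],[0,0,0],[0,0,0],[0,0,0],[0,0,0],[0,0,0],[0,0,0],[0,0,0],[0,0,0],[0,0,0],[0,0,0]], rotation=[[0,0,0],[0,0,0],[0,0,0],[0,0,0],[0,0,0],[0,0,0],[0,0,0],[0,0,0],[0,0,0],[0,0,0],[0,0,0],[0,0,0]], grip=[0,0,0,0,0,0,0,0,0,0,0,0])

```text
clock: 38.63
position: [560.0, -284.2, 78.4]
ee_rot: [0.746, -0.665, 0.003, -0.003]
contact_force: [6.5, 5.6, 2.7]
gripper_width: 11.4
```

Emit:
play_rows(travel=[[0,0,0],[0,0,0],[0,0,0],[0,0,0],[0,0,0],[0,0,0],[0,0,0],[0,0,0],[0,0,0],[0,0,0],[0,0,0],[0,0,0]], rotation=[[0,0,0],[0,0,0],[0,0,0],[0,0,0],[0,0,0],[0,0,0],[0,0,0],[0,0,0],[0,0,0],[0,0,0],[0,0,0],[0,0,0]], grip=[0,0,0,0,0,0,0,0,0,0,0,0])

```text
clock: 39.63
position: [560.0, -284.2, 78.4]
ee_rot: [0.746, -0.665, 0.003, -0.003]
contact_force: [7.5, 5.4, 3.4]
gripper_width: 11.2
```

```bash
python3 chk.py
```

```text
39.6833 [ 560.  -284.2   78.4] [7.1 5.5 2.8] 11.229171129054519
206 317 325 mid 524.7
212 317 325 mid 524.7
218 317 324 mid 524.9
240 308 333 mid 525.0
244 308 333 mid 524.9
250 297 335 mid 524.8
```

Emit:
play_rows(travel=[[0,0,0],[0,0,0],[0,0,0],[0,0,0],[0,0,0],[0,0,0]], rotation=[[0,0,0],[0,0,0],[0,0,0],[0,0,0],[0,0,0],[0,0,0]], grip=[0,0,0,0,0,0])

```text
clock: 40.18
position: [560.0, -284.2, 78.4]
ee_rot: [0.746, -0.665, 0.003, -0.003]
contact_force: [6.1, 5.6, 4.0]
gripper_width: 11.2
```

```bash
python3 chk.py
```

```text
40.2333 [ 559.9 -284.2   78.4] [6.4 6.4 2.7] 11.356662215706931
206 317 325 mid 524.7
212 299 325 mid 524.7
218 317 341 mid 524.9
240 305 333 mid 525.0
244 308 340 mid 524.9
250 307 334 mid 524.8
```

Held for 2.6 s. An open finger would block the paddle's return, so I'm guiding it nearly home before opening.

Emit:
play_rows(travel=[[0,-0.005,0],[0,-0.008,0],[0,-0.008,0],[0,-0.008,0],[0,-0.008,0],[0,-0.008,0],[0,-0.008,0],[0,-0.004,0],[0,-0.002,0],[0,0,0],[0,0,0]], rotation=[[0,0,0],[0,0,0],[0,0,0],[0,0,0],[0,0,0],[0,0,0],[0,0,0],[0,0,0],[0,0,0],[0,0,0],[0,0,0]], grip=[0,0,0,0,0,0,0,0,0,0,0])

```text
clock: 41.15
position: [616.7, -278.4, 78.4]
ee_rot: [0.746, -0.665, 0.002, -0.001]
contact_force: [2.1, 3.1, 5.0]
gripper_width: 11.2
```

Emit:
play_rows(travel=[[0,0,0],[0,0,0],[0,0,0],[0,0,0],[0,0,0],[0,0,-0.02],[0,0,-0.04],[0,0,-0.04],[0,0,-0.04],[0,0,0],[0,0,0]], rotation=[[0,0,0],[0,0,0],[0,0,0],[0,0,0],[0,0,0],[0,0,0],[0,0,0],[0,0,0],[0,0,0],[0,0,0],[0,0,0]], grip=[1,1,1,1,1,1,1,1,1,1,1])

```text
clock: 42.07
position: [616.4, -278.9, 221.0]
ee_rot: [0.746, -0.665, 0.003, -0.002]
contact_force: [0.5, 0.6, -1.3]
gripper_width: 85.4
```

```bash
python3 plan.py 480 50 260; python3 bar.py 105 116 w19.png | head -3
```

```text
t 42.07 pos [ 616.4 -278.9  221. ] yaw -83.44 tilt [ 0.0077 -0.0013 -1.    ] F [ 0.5  0.6 -1.3] w 85.4 q6 0.3
rotz total -0.0 | tool d mm [-342.2   97.7  -40.4] rows 10 per [-0.03422  0.00977 -0.00404]
level rot (tool) [-0.0075 -0.0022  0.    ]
[618   0  22  45 467] [ 442.3 -436.8] [ 3.6 30.2] 42.8 z [105.6 108.6 113.6]
[ 310  202   17   68 1088] [ 619.3 -278. ] [11.5 49.4] 6.3 z [110.3 111.7 112.7]
[  0 250  16  51 463] [ 849.9 -217.7] [41.1 11.4] 83.1 z [105.2 105.9 106.9]
```

Emit:
play_rows(travel=[[-0.01,0.005,-0.03],[-0.0342,0.01,-0.004],[-0.0342,0.01,-0.004],[-0.0342,0.01,0],[-0.0342,0.01,0],[-0.0342,0.01,0],[-0.0342,0.01,0],[-0.0342,0.01,0],[-0.0342,0.01,0],[-0.0342,0.01,0],[0,0,0],[0,0,0]], rotation=[[0,0,0],[0,0,0],[0,0,0],[0,0,0],[0,0,0],[0,0,0],[0,0,0],[0,0,0],[0,0,0],[0,0,0],[0,0,0],[0,0,0]], grip=[1,1,1,1,1,1,1,1,1,1,1,1])

```text
clock: 43.12
position: [483.2, 27.6, 253.9]
ee_rot: [0.748, -0.664, -0.001, 0.001]
contact_force: [0.7, -0.8, 0.5]
gripper_width: 85.4
```

```bash
python3 plan.py 480 50 260
python3 - <<'E'
from h import *
S=snap("top");P=cloud(S); cv2.imwrite("pics/top2.png",S["im"])
for z0,z1,nm in((175,195,"bar"),(140,158,"lid")):
    b=(P[...,2]>z0)&(P[...,2]<z1); b[:150]=0;b[290:]=0;b[:,:340]=0;b[:,440:]=0
    q=P[b]; print(nm,len(q),cv2.minAreaRect(q[:,:2].astype(np.float32)),np.median(q[:,2]))
E
```

```text
t 43.12 pos [483.2  27.6 253.9] yaw -83.24 tilt [-2.e-03 -6.e-04 -1.e+00] F [ 0.7 -0.8  0.5] w 85.4 q6 -0.28
rotz total -0.0 | tool d mm [-22.6   0.6  -6.1] rows 1 per [-0.02257  0.00056 -0.00606]
level rot (tool) [ 0.0021 -0.0003  0.    ]
bar 291 ((649.742919921875, -118.98880004882812), (17.29078483581543, 75.4198989868164), 3.487093925476074) 183.45482016152096
lid 2212 ((649.5938110351562, -118.95856475830078), (123.16737365722656, 124.6684799194336), 44.43350601196289) 150.10263020388243
```

View pics/top2.png

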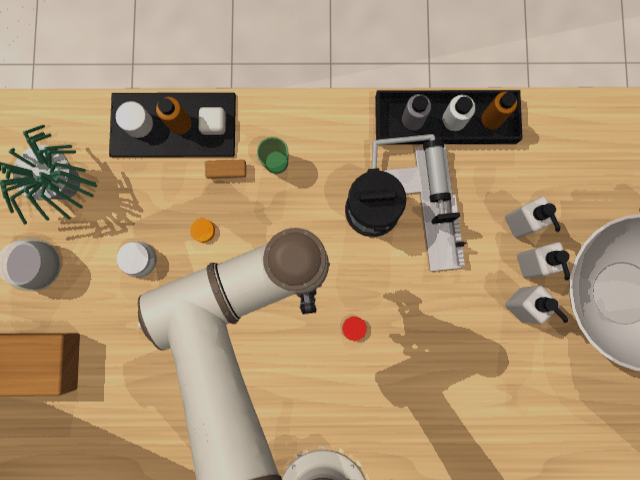

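The final view shows the cap locked at (378,197), the plunger home at (445,217), and no white pucks left on the counter. Of the bystanders, only the soap is out of sight, under the arm's shadow.

```bash
python3 -c "
from bench import workorder
print(workorder.job_done())"
```

```text
the job is handed in; nothing more can be done
None
```

The job is done and handed in at about 43 s on the robot's clock. I took off the cap, put the three pucks present into the housing, locked the cap again and did the leak test.

- **Pucks:** they lie flat and stacked. The top of the third read z = 64 mm, which matches three pucks on the 10 mm floor. No white pucks are left in the final top view.
- **Cap:** it was pressed down and turned clockwise until the torque rose to about 1.1 N m. Let go, the lid top read about 151 mm from close by, so the cap origin is about 123 mm, as expected when locked. The bar stopped about 3° past its angle at the start, so I take it to be at the stop.
- **Leak test:** handle and mark agreed within about 0.2 mm in the wrist camera while I held for about 2.6 s. I then guided the handle to within about 2 mm of home and let go, because an open finger would have blocked its return. It read 619.3 mm home, against 619.5 before.
- **Bystanders:** none was touched, and those visible in the last top view look unmoved. The arm hid the soap in that view, so I could not check it.

The wrist and top cameras disagreed by about 2 mm in x. I allowed for this, and it did not affect any fit.

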